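# Fit out the gas-filter manifold

### The job

Service the gas-filter manifold: swing the inlet valve's lever shut, then take out each short blanking plug by holding its release collar down, and put it in the steel parts tray. Push a spare cartridge from the rack fully home into every fitting that is then empty, until it locks and its collar has sprung up, leaving the cartridges already fitted as they are and surplus spares standing in the rack. Only when all four fittings hold a locked cartridge, swing the valve's lever fully open again.

Things in the scene. Friction and masses are not known exactly. Their poses are not given: they have to be found in the camera images.
- manifold: gas-filter manifold: aluminium rail 50 (x) x 300 (y) mm, 34 mm high, fixed to the bench, four upright push-fit fittings along its y at -112.5, -37.5, 37.5, 112.5 mm, and a brass inlet valve at y = 185 mm. Origin at the centre of its underside, z up. A cartridge or plug is locked when its lower end is down on the bore floor and the collar is up; empty fittings seal themselves
- tray: loose open steel parts tray, 120 (x) x 180 (y) x 28 mm, walls 4 mm, floor about 4 mm, 350 g; origin at the centre of its underside
- rack: white plastic stand 150 x 150 x 55 mm, fixed, with four pockets 23 mm wide and 40 mm deep at x, y = +-37.5 mm; spare cartridges stand in them, lower ends 15 mm and tops 163 mm above the bench. Origin at the centre of its underside
- valve (a joint): inlet valve lever, rad: 0 shut (points along manifold -x, to the robot), 1.57 open (along manifold +y, end stop); turns clockwise seen from above to open, about a vertical axis at manifold x = 0, y = 185 mm. Stiff (0.25 N m), stays where left. Its grey plastic grip is a bar 50 mm long along the lever, 18 mm wide, 16 mm high, centre 73 mm from the axis, 75 mm above the bench
- port0 (a point): fitting 0 (manifold y = -112.5 mm): centre of its bore's floor, 22 mm above the bench, where the lower end of a locked tube stands. A tube pushed down meets the fitting's two locking jaws when its lower end is about 14 mm above the bore floor, needs 10 to 15 N to pass them, and then goes home and locks; its own weight does not do it
- collar0 (a joint): release collar of fitting 0 in m: 0 up, 0.008 pressed right down. To free a tube, press the collar right down, e.g. with the fingertips either side of the tube, and draw the tube up while it is down. The jaws stand clear from 4 mm of collar travel and the lip is past them once the tube has risen 2 mm: grip the tube with the fingertips bearing on the fully pressed collar, and lift
- port1 (a point): fitting 1 (manifold y = -37.5 mm): centre of its bore's floor, 22 mm above the bench, where the lower end of a locked tube stands. Steel body 42 mm across up to 58 mm above the bench, bore 22 mm; the collar stands on it
- collar1 (a joint): release collar of fitting 1 in m: 0 up, 0.008 pressed right down. Grey ring 36 mm across, hole 24 mm, top 68 mm above the bench when up. Spring: 8 N to start, 16 N at the bottom. Keep the fingers clear of it when fitting a cartridge (grip that near its top)
- port2 (a point): fitting 2 (manifold y = 37.5 mm): centre of its bore's floor, 22 mm above the bench, where the lower end of a locked tube stands. An empty fitting shows an open bore from above
- collar2 (a joint): release collar of fitting 2 in m: 0 up, 0.008 pressed right down. Grey ring 36 mm across, hole 24 mm, top 68 mm above the bench when up. As a spigot is pushed in, the collar dips about 3 mm while the lip passes the jaws, and springs up by itself when the tube is home and locked
- port3 (a point): fitting 3 (manifold y = 112.5 mm): centre of its bore's floor, 22 mm above the bench, where the lower end of a locked tube stands. Its far neighbour is the inlet valve
- collar3 (a joint): release collar of fitting 3 in m: 0 up, 0.008 pressed right down. Grey ring 36 mm across, hole 24 mm, top 68 mm above the bench when up. It stays down about 3 mm if a tube has not gone home
- plug1: blanking plug, locked in one of the four fittings: plain steel rod 20 mm in diameter, 72 mm long, about 80 g, with the same lip and neck at its lower end as a cartridge (see spare2), 26 mm of it showing above the collar. Origin at the middle of its length (36 mm from either end), z up along its axis. Absent in some starts
- plug2: blanking plug, locked in one of the four fittings: plain steel rod 20 mm in diameter, 72 mm long, about 80 g, with the same lip and neck at its lower end as a cartridge (see spare2), 26 mm of it showing above the collar. Origin at the middle of its length (36 mm from either end), z up along its axis. Absent in some starts; there are one or two plugs
- fitted1: gas-filter cartridge already fitted, same as the spares (see spare1), locked in one of the fittings with its origin at that port; it is to stay there. Absent in some starts. Origin at the centre of its lower end, z up
- fitted2: gas-filter cartridge already fitted, same as the spares (see spare1), locked in one of the fittings with its origin at that port; it is to stay there. Absent in some starts. Origin at the centre of its lower end, z up
- spare1: spare gas-filter cartridge standing in a pocket of the rack (absent in some starts): aluminium tube with white end caps, 148 mm long, about 150 g, body 30 mm in diameter over its upper 90 mm. Origin at the centre of its lower end, z up along its axis
- spare2: spare gas-filter cartridge as spare1 (absent in some starts). Lower end of each cartridge, from the origin up: lip 20 mm in diameter (0 to 10 mm, the first 5 mm tapering from 14 mm), neck 11 mm (10 to 18), shank 20 mm (18 to 58), body 30 mm (58 to 148)
- spare3: spare gas-filter cartridge standing in a pocket of the rack (absent in some starts): aluminium tube with white end caps, 148 mm long, about 150 g, body 30 mm in diameter over its upper 90 mm. Origin at the centre of its lower end, z up along its axis
- spare4: spare gas-filter cartridge standing in a pocket of the rack (absent in some starts): aluminium tube with white end caps, 148 mm long, about 150 g, body 30 mm in diameter over its upper 90 mm. Origin at the centre of its lower end, z up along its axis
- reagent: glass reagent bottle with blue cap, 76 mm in diameter, 160 mm high, bystander; origin under its centre
- spanner: steel spanner 170 mm long lying on the bench, bystander
- vialbox: small cardboard vial box 90 x 130 x 45 mm, bystander; origin under its centre

How it is judged:
On the way, in this order (a step that is already met when the one before it is completed fails the run):
1. the inlet valve is shut, the plugs still in their fittings (value of joint valve below 0.12 rad and (distance between plug1 and port0 below 0.041 m or distance between plug1 and port1 below 0.041 m or distance between plug1 and port2 below 0.041 m or distance between plug1 and port3 below 0.041 m) and (distance between plug2 and port0 below 0.041 m or distance between plug2 and port1 below 0.041 m or distance between plug2 and port2 below 0.041 m or distance between plug2 and port3 below 0.041 m)), for 0.2 s.
2. all four fittings hold a locked cartridge, collars up, the valve still shut (value of joint valve below 0.3 rad and ((distance between fitted1 and port0 below 0.004 m and angle between fitted1's own z axis and vertical below 0.12 rad) or (distance between fitted2 and port0 below 0.004 m and angle between fitted2's own z axis and vertical below 0.12 rad) or (distance between spare1 and port0 below 0.004 m and angle between spare1's own z axis and vertical below 0.12 rad) or (distance between spare2 and port0 below 0.004 m and angle between spare2's own z axis and vertical below 0.12 rad) or (distance between spare3 and port0 below 0.004 m and angle between spare3's own z axis and vertical below 0.12 rad) or (distance between spare4 and port0 below 0.004 m and angle between spare4's own z axis and vertical below 0.12 rad)) and value of joint each of collar0, collar1, collar2, collar3 below 0.0015 m and ((distance between fitted1 and port1 below 0.004 m and angle between fitted1's own z axis and vertical below 0.12 rad) or (distance between fitted2 and port1 below 0.004 m and angle between fitted2's own z axis and vertical below 0.12 rad) or (distance between spare1 and port1 below 0.004 m and angle between spare1's own z axis and vertical below 0.12 rad) or (distance between spare2 and port1 below 0.004 m and angle between spare2's own z axis and vertical below 0.12 rad) or (distance between spare3 and port1 below 0.004 m and angle between spare3's own z axis and vertical below 0.12 rad) or (distance between spare4 and port1 below 0.004 m and angle between spare4's own z axis and vertical below 0.12 rad)) and ((distance between fitted1 and port2 below 0.004 m and angle between fitted1's own z axis and vertical below 0.12 rad) or (distance between fitted2 and port2 below 0.004 m and angle between fitted2's own z axis and vertical below 0.12 rad) or (distance between spare1 and port2 below 0.004 m and angle between spare1's own z axis and vertical below 0.12 rad) or (distance between spare2 and port2 below 0.004 m and angle between spare2's own z axis and vertical below 0.12 rad) or (distance between spare3 and port2 below 0.004 m and angle between spare3's own z axis and vertical below 0.12 rad) or (distance between spare4 and port2 below 0.004 m and angle between spare4's own z axis and vertical below 0.12 rad)) and ((distance between fitted1 and port3 below 0.004 m and angle between fitted1's own z axis and vertical below 0.12 rad) or (distance between fitted2 and port3 below 0.004 m and angle between fitted2's own z axis and vertical below 0.12 rad) or (distance between spare1 and port3 below 0.004 m and angle between spare1's own z axis and vertical below 0.12 rad) or (distance between spare2 and port3 below 0.004 m and angle between spare2's own z axis and vertical below 0.12 rad) or (distance between spare3 and port3 below 0.004 m and angle between spare3's own z axis and vertical below 0.12 rad) or (distance between spare4 and port3 below 0.004 m and angle between spare4's own z axis and vertical below 0.12 rad))), for 0.2 s.
At the end, for the whole second after the job is handed in: every fitting holds an upright cartridge, lower end within 4 mm of the bore floor's centre, collar up (under 1.5 mm); valve lever beyond 1.45 rad; plugs at rest in the tray (middles inside the walls, under 60 mm above the underside); every surplus spare standing in the rack (((distance between fitted1 and port0 below 0.004 m and angle between fitted1's own z axis and vertical below 0.12 rad) or (distance between fitted2 and port0 below 0.004 m and angle between fitted2's own z axis and vertical below 0.12 rad) or (distance between spare1 and port0 below 0.004 m and angle between spare1's own z axis and vertical below 0.12 rad) or (distance between spare2 and port0 below 0.004 m and angle between spare2's own z axis and vertical below 0.12 rad) or (distance between spare3 and port0 below 0.004 m and angle between spare3's own z axis and vertical below 0.12 rad) or (distance between spare4 and port0 below 0.004 m and angle between spare4's own z axis and vertical below 0.12 rad)) and value of joint each of collar0, collar1, collar2, collar3 below 0.0015 m and ((distance between fitted1 and port1 below 0.004 m and angle between fitted1's own z axis and vertical below 0.12 rad) or (distance between fitted2 and port1 below 0.004 m and angle between fitted2's own z axis and vertical below 0.12 rad) or (distance between spare1 and port1 below 0.004 m and angle between spare1's own z axis and vertical below 0.12 rad) or (distance between spare2 and port1 below 0.004 m and angle between spare2's own z axis and vertical below 0.12 rad) or (distance between spare3 and port1 below 0.004 m and angle between spare3's own z axis and vertical below 0.12 rad) or (distance between spare4 and port1 below 0.004 m and angle between spare4's own z axis and vertical below 0.12 rad)) and ((distance between fitted1 and port2 below 0.004 m and angle between fitted1's own z axis and vertical below 0.12 rad) or (distance between fitted2 and port2 below 0.004 m and angle between fitted2's own z axis and vertical below 0.12 rad) or (distance between spare1 and port2 below 0.004 m and angle between spare1's own z axis and vertical below 0.12 rad) or (distance between spare2 and port2 below 0.004 m and angle between spare2's own z axis and vertical below 0.12 rad) or (distance between spare3 and port2 below 0.004 m and angle between spare3's own z axis and vertical below 0.12 rad) or (distance between spare4 and port2 below 0.004 m and angle between spare4's own z axis and vertical below 0.12 rad)) and ((distance between fitted1 and port3 below 0.004 m and angle between fitted1's own z axis and vertical below 0.12 rad) or (distance between fitted2 and port3 below 0.004 m and angle between fitted2's own z axis and vertical below 0.12 rad) or (distance between spare1 and port3 below 0.004 m and angle between spare1's own z axis and vertical below 0.12 rad) or (distance between spare2 and port3 below 0.004 m and angle between spare2's own z axis and vertical below 0.12 rad) or (distance between spare3 and port3 below 0.004 m and angle between spare3's own z axis and vertical below 0.12 rad) or (distance between spare4 and port3 below 0.004 m and angle between spare4's own z axis and vertical below 0.12 rad)) and value of joint valve above 1.45 rad and angle between tray's own z axis and vertical below 0.1 rad and x of plug1 in the frame of tray between -0.065 and 0.065 m and y of plug1 in the frame of tray between -0.095 and 0.095 m and z of each of plug1, plug2 in the frame of tray below 0.06 m and linear speed of each of plug1, plug2 below 0.03 m/s and x of plug2 in the frame of tray between -0.065 and 0.065 m and y of plug2 in the frame of tray between -0.095 and 0.095 m and ((distance between spare1 and port0 below 0.004 m and angle between spare1's own z axis and vertical below 0.12 rad) or (distance between spare1 and port1 below 0.004 m and angle between spare1's own z axis and vertical below 0.12 rad) or (distance between spare1 and port2 below 0.004 m and angle between spare1's own z axis and vertical below 0.12 rad) or (distance between spare1 and port3 below 0.004 m and angle between spare1's own z axis and vertical below 0.12 rad) or (x of spare1 in the frame of rack between -0.06 and 0.06 m and y of spare1 in the frame of rack between -0.06 and 0.06 m and z of spare1 in the frame of rack below 0.022 m and angle between spare1's own z axis and vertical below 0.2 rad)) and ((distance between spare2 and port0 below 0.004 m and angle between spare2's own z axis and vertical below 0.12 rad) or (distance between spare2 and port1 below 0.004 m and angle between spare2's own z axis and vertical below 0.12 rad) or (distance between spare2 and port2 below 0.004 m and angle between spare2's own z axis and vertical below 0.12 rad) or (distance between spare2 and port3 below 0.004 m and angle between spare2's own z axis and vertical below 0.12 rad) or (x of spare2 in the frame of rack between -0.06 and 0.06 m and y of spare2 in the frame of rack between -0.06 and 0.06 m and z of spare2 in the frame of rack below 0.022 m and angle between spare2's own z axis and vertical below 0.2 rad)) and ((distance between spare3 and port0 below 0.004 m and angle between spare3's own z axis and vertical below 0.12 rad) or (distance between spare3 and port1 below 0.004 m and angle between spare3's own z axis and vertical below 0.12 rad) or (distance between spare3 and port2 below 0.004 m and angle between spare3's own z axis and vertical below 0.12 rad) or (distance between spare3 and port3 below 0.004 m and angle between spare3's own z axis and vertical below 0.12 rad) or (x of spare3 in the frame of rack between -0.06 and 0.06 m and y of spare3 in the frame of rack between -0.06 and 0.06 m and z of spare3 in the frame of rack below 0.022 m and angle between spare3's own z axis and vertical below 0.2 rad)) and ((distance between spare4 and port0 below 0.004 m and angle between spare4's own z axis and vertical below 0.12 rad) or (distance between spare4 and port1 below 0.004 m and angle between spare4's own z axis and vertical below 0.12 rad) or (distance between spare4 and port2 below 0.004 m and angle between spare4's own z axis and vertical below 0.12 rad) or (distance between spare4 and port3 below 0.004 m and angle between spare4's own z axis and vertical below 0.12 rad) or (x of spare4 in the frame of rack between -0.06 and 0.06 m and y of spare4 in the frame of rack between -0.06 and 0.06 m and z of spare4 in the frame of rack below 0.022 m and angle between spare4's own z axis and vertical below 0.2 rad))); the robot touches nothing.
It fails at once if a cartridge that was already fitted is pulled from its fitting (distance of any of fitted1, fitted2 from where it was at the start of the episode above 0.012 m).
It fails at once if the inlet valve is open after a plug has been taken out and before every fitting holds a cartridge (value of joint valve above 0.4 rad and ((distance between plug1 and port0 above 0.09 m and distance between plug1 and port1 above 0.09 m and distance between plug1 and port2 above 0.09 m and distance between plug1 and port3 above 0.09 m) or (distance between plug2 and port0 above 0.09 m and distance between plug2 and port1 above 0.09 m and distance between plug2 and port2 above 0.09 m and distance between plug2 and port3 above 0.09 m)) and not (distance between any of fitted1, fitted2, spare1, spare2, spare3, spare4 and port0 below 0.01 m and distance between any of fitted1, fitted2, spare1, spare2, spare3, spare4 and port1 below 0.01 m and distance between any of fitted1, fitted2, spare1, spare2, spare3, spare4 and port2 below 0.01 m and distance between any of fitted1, fitted2, spare1, spare2, spare3, spare4 and port3 below 0.01 m)).
It fails at once if the bottle, spanner or vial box is disturbed (distance of any of reagent, spanner, vialbox from where it was at the start of the episode above 0.04 m).
Of fitted1, fitted2 only 1 to 2 are there at a start; the rules pass over those that are not, and their reading is None.
Of plug1, plug2 only 1 to 2 are there at a start; the rules pass over those that are not, and their reading is None.
Of spare1, spare2, spare3, spare4 only 3 to 4 are there at a start; the rules pass over those that are not, and their reading is None.
At some moment in a run one of tray may be knocked a few centimetres aside while the robot is not near it.
It also fails if it takes over 210 s, if anything falls off the work surface, if the arm or the gripper's body presses on something with over 40 N, if the wrist force passes 120 N, or if a joint passes its speed limit or range.

### The arm

A 6-joint arm with a two-finger parallel gripper is mounted at the origin on the work surface. World frame = base frame: x ahead of the robot, y to its left, z up, the work surface at z = 0. Lengths are in m, angles in rad, forces in N, time in s.
With the tool pointing down it reaches from about 0.375 to 0.925 m from the base axis. Payload 5.7 kg.
Tool frame: the origin (TCP) lies midway between the tips of the shut fingers; the grasp point (between the pads) lies ctrl.grip_point_offset behind it (ctrl.grip_point_offset is the distance from the TCP to the grasp point, in m); z points along the fingers, y is the direction in which the jaws open and shut (so a half turn about z gives the same grasp; the last joint's range is limited). The gripper opens to 88 mm and grips with 3 to 60 N. Pads are 20 mm wide; open, the fingers measure 115 mm over their backs; the gripper's body (75 mm by 178 mm) begins 61 mm behind the grasp point.
Start: joints at [-1.305, 0.359, 1.51, -0, 1.272, -0.115], TCP at [0.223, -0.557, 0.223] pointing down, gripper open.
Joint ranges: [-2.97, 2.97], [-1.01, 2.36], [0.21, 2.38], [-0.96, 4.11], [0.2, 2.71], [-2.98, 2.98]. Speed limits (rad/s): [2.39, 2.39, 3.14, 3.14, 3.14, 3.14].

### API

Orientations are given as a 3x3 rotation matrix whose columns are the frame's x, y, z axes.
In Python, from rig import ctrl gives the robot as it stands.
- The arm moves only by the tool play_rows, never from a script. Its argument "targets" is a list of rows, each an object of numbers: "tx", "ty", "tz": the shift along the tool's x, y, z in mm; "rx", "ry", "rz": the turn, a rotation vector about the tool's x, y, z in rad; "grip": the finger opening in mm, from 0 to 87.8. A call has 1 to 5 rows; each row is the pose to reach, as a shift and turn from the pose commanded when the call began, along the tool's axes at that moment; what a row does not reach only later rows make up. A row lasts 1/12 s, in which the tool goes at most 41.7 mm and 7.16 degrees, less where a joint would pass 70% of its speed; a pose out of reach is approached as far as the arm can. A call with a gripper value outside its range is refused whole. The fingers move at their own pace and stop on an object; the grip force is fixed at half the most. Time passes only in rows, so rows that repeat a pose let the fingers close. It gives the time, the measured TCP pose, the force and the opening at its end, in the units of the state.
- ctrl.get_state(): the state, without advancing time (a new reading comes with each control period).
- ctrl.read_camera(name): name is "side" or "top" or "wrist"; returns (picture, depth): 420x560x3 uint8, red, green, blue; 420x560 float32, m along the optical axis (not along the pixel's ray), 0 where there is no reading.
- ctrl.camera_info(name): a dict with "fx", "fy", "cx", "cy" (pixels), "origin" and "rotation" of the camera in the world; the wrist camera has in their place "T_tool_cam" (4x4, takes a point from camera to tool coordinates, whose origin is the TCP and whose axes are the flange's). Camera axes: x right, y up, looking along -z (the intrinsics and any distortion apply to the point x, -y, -z); pixel columns grow to the right and rows downward; lengths in m; the calibration is good to about 2 mm. A picture is of the moment at which its call begins: read the wrist's pose just before it. camera_info takes no time and is no camera call.
- ctrl.sign_off(): hands the job in, once; it reports no verdict.
The state is a dict: "t": time; "joint_positions": joint angles; "dq": joint speeds; "tau": joint torques, N m; "eef_pos": TCP position; "eef_rot": TCP orientation; "ft_force": force on the tool from outside, world axes, zero at the start; "moment": the same for the moment, N m; "gripper_width": finger opening in m.
Only numpy, scipy, OpenCV 4.12 (cv2) and the standard library are available. Lean on these libraries where they do the work, as an engineer would, in place of code of your own. Each camera call takes 0.05 s, during which the arm holds its last target. There are 200 camera calls.

## Working session

There is one attempt and no reset: what is moved stays moved. The work goes in short steps, Python scripts to look and compute and a tool call to move; the robot and the scene stay as the last step left them, time stands still between calls to the robot, and variables do not carry over. Pictures are saved under pics/ and viewed, about 12 in all and at most 16, crops included, and the job is handed in when it is done.

Besides the shell and the picture viewer there is one more tool, called after "Call:" in YAML: its name, and indented under it one key for each argument. play_rows: Moves the arm, as the interface text tells. Its arguments: {"type":"object","properties":{"targets":{"type":"array","items":{"type":"object","properties":{"tx":{"type":"number"},"ty":{"type":"number"},"tz":{"type":"number"},"rx":{"type":"number"},"ry":{"type":"number"},"rz":{"type":"number"},"grip":{"type":"number"}}}}},"required":["targets"]}

```bash
ls; mkdir -p pics; python3 - <<'E'
from rig import ctrl
import cv2,numpy as np
s=ctrl.get_state();print(s['t'],s['eef_pos'],np.round(s['eef_rot'],3).tolist(),s['gripper_width'],ctrl.grip_point_offset)
for n in('top','side'):
    i=ctrl.camera_info(n);print(n,i)
    p,d=ctrl.read_camera(n);cv2.imwrite(f'pics/{n}0.png',p[:,:,::-1]);np.save(f'{n}0.npy',d)
print(ctrl.camera_info('wrist'))
E
```

```text
pics
0.0 [ 0.22278979 -0.55635236  0.22181847] [[0.928, 0.372, -0.001], [0.372, -0.928, 0.002], [0.0, -0.002, -1.0]] 0.08813638902146965 0.0187
top {'fx': 488.51921506357206, 'fy': 488.51921506357206, 'cx': 279.9343621208853, 'cy': 211.86144093628224, 'origin': array([0.30720447, 0.08171933, 1.27669436]), 'rotation': array([[-0.03420836,  0.97920244, -0.1999809 ],
       [-0.99941375, -0.03379597,  0.00547653],
       [-0.00139591,  0.20005101,  0.97978449]])}
side {'fx': 401.1095035461658, 'fy': 401.1095035461658, 'cx': 280.35630310252765, 'cy': 206.07322123183818, 'origin': array([ 0.29785066, -0.59067295,  0.86763405]), 'rotation': array([[ 0.94159305,  0.24284715, -0.23329766],
       [-0.33640189,  0.7099401 , -0.61872354],
       [ 0.01537211,  0.66106756,  0.7501689 ]])}
{'fx': 340.4636670771254, 'fy': 340.4636670771254, 'cx': 275.889752647964, 'cy': 210.1037141356633, 'T_tool_cam': array([[ 8.44182665e-04,  9.57908145e-01,  2.87073637e-01,
         7.95135441e-02],
       [ 9.99999284e-01, -5.65212581e-04, -1.05464343e-03,
        -1.01056785e-03],
       [-8.47993903e-04,  2.87074322e-01, -9.57907936e-01,
        -1.63238328e-01],
       [ 0.00000000e+00,  0.00000000e+00,  0.00000000e+00,
         1.00000000e+00]])}
```

View pics/top0.png

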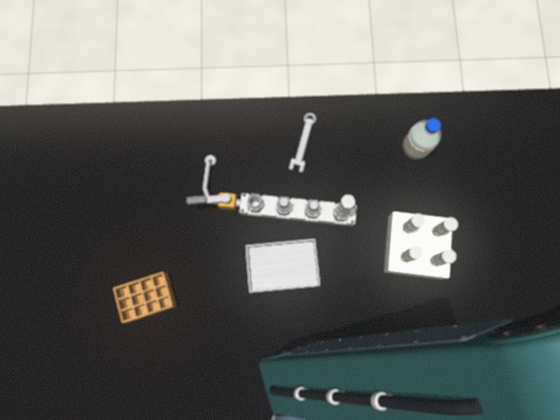

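View pics/side0.png

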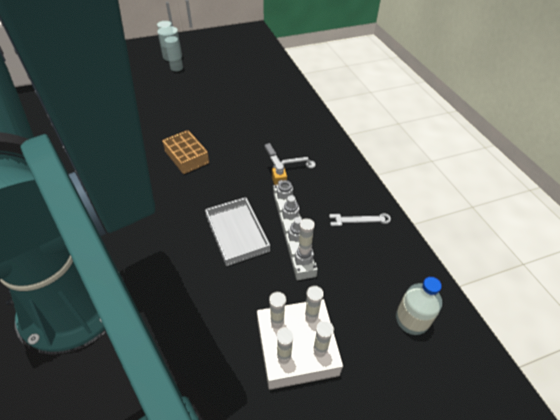

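Top view: the rail runs from (355,213) to (240,203). It has a cartridge at the right-hand port (347,205), two plugs at (314,208) and (285,205), and an apparently open fitting at (256,203). The valve is at (228,200) with its lever pointing left (open). Tray is at (283,265) and the rack at (420,245) with 4 spares.

```bash
cat > h.py <<'E'
from rig import ctrl
import cv2,numpy as np
def cam(n,s=None):
    i=ctrl.camera_info(n)
    if n=='wrist':
        T=np.eye(4);T[:3,:3]=s['eef_rot'];T[:3,3]=s['eef_pos'];T=T@i['T_tool_cam'];return i,T[:3,:3],T[:3,3]
    return i,np.array(i['rotation']),np.array(i['origin'])
def cloud(d,i,R,o):
    v,u=np.mgrid[:d.shape[0],:d.shape[1]]
    P=np.stack([(u-i['cx'])/i['fx']*d,-(v-i['cy'])/i['fy']*d,-d],-1)
    W=P@R.T+o;W[d==0]=np.nan;return W
def onz(u,v,z,i,R,o):
    r=R@np.array([(u-i['cx'])/i['fx'],-(v-i['cy'])/i['fy'],-1.]);return o+r*(z-o[2])/r[2]
def proj(p,i,R,o):
    c=R.T@(np.array(p)-o);return i['cx']+i['fx']*c[0]/-c[2],i['cy']-i['fy']*c[1]/-c[2]
def snap(n,name=None):
    s=ctrl.get_state();p,d=ctrl.read_camera(n)
    if name: cv2.imwrite(f'pics/{name}.png',p[:,:,::-1]);np.save(f'{name}.npy',d)
    return s,p,d
def toolmove(dw,s=None):
    s=s or ctrl.get_state();return np.round(np.array(s['eef_rot']).T@np.array(dw)*1000,1)
E
python3 - <<'E'
from h import *
import scipy.ndimage as nd
d=np.load('top0.npy');W=cloud(d,*cam('top'))
print('bench z',np.nanmedian(W[280:300,190:230,2]))
H=W[...,2]
sub=np.zeros_like(H,bool);sub[100:330,100:470]=1
m=(H>0.012)&sub
L,n=nd.label(m)
for k in range(1,n+1):
    q=W[L==k]
    if len(q)<30: continue
    r=cv2.minAreaRect((q[:,:2]*1000).astype(np.float32));print(k,len(q),'zmax',q[:,2].max().round(3),np.round(r[0],0),np.round(r[1],0),round(r[2],1))
def top(u,v):
    w=W[v-12:v+13,u-12:u+13].reshape(-1,3);z=np.nanpercentile(w[:,2],97);q=w[w[:,2]>z-.008];return q.mean(0).round(4),len(q)
for nm,u,v in[('p0',347,203),('p1',314,206),('p2',285,204),('p3',256,202),('s1',417,221),('s2',450,225),('s3',413,254),('s4',448,258),('grip',195,200)]:print(nm,top(u,v))
E
```

```text
bench z -0.0002894395412099682
2 1082 zmax 0.165 [ 734. -298.] [76. 68.] 49.3
4 3147 zmax 0.175 [577.  91.] [422. 142.] 69.4
7 3932 zmax 0.17 [ 463. -274.] [152. 151.] 81.4
9 456 zmax 0.034 [425.  75.] [120. 180.] 3.4
10 1208 zmax 0.05 [356. 425.] [ 91. 132.] 16.1
11 248 zmax 0.751 [ 283. -119.] [ 3. 45.] 15.1
p0 (array([ 0.554 , -0.0814,  0.1696]), 137)
p1 (array([ 0.5647, -0.0073,  0.0926]), 55)
p2 (array([0.5749, 0.0671, 0.0933]), 53)
p3 (array([0.5853, 0.141 , 0.0668]), 104)
s1 (array([ 0.5051, -0.2424,  0.1618]), 147)
s2 (array([ 0.4939, -0.3167,  0.1617]), 146)
s3 (array([ 0.4314, -0.2314,  0.1617]), 151)
s4 (array([ 0.4198, -0.305 ,  0.1619]), 153)
grip (array([0.5912, 0.2852, 0.0825]), 131)
```

Call:
play_rows:
  targets:
    - {"tx": 33, "ty": -18, "tz": -13, "rz": -0.105}
    - {"tx": 65, "ty": -35, "tz": -26, "rz": -0.21}
    - {"tx": 98, "ty": -53, "tz": -38, "rz": -0.315}
    - {"tx": 130, "ty": -70, "tz": -51, "rz": -0.42}
    - {"tx": 163, "ty": -88, "tz": -64, "rz": -0.525}

```text
validation failed for argument at $.ta...
```

Call:
play_rows:
  targets:
    - {"tx": 37, "ty": 1, "tz": -13, "rz": -0.105}
    - {"tx": 74, "ty": 2, "tz": -26, "rz": -0.21}
    - {"tx": 111, "ty": 3, "tz": -38, "rz": -0.315}
    - {"tx": 148, "ty": 4, "tz": -51, "rz": -0.42}
    - {"tx": 186, "ty": 5, "tz": -64, "rz": -0.525}

```text
validation failed for argument at $.ta...
```

Call:
play_rows:
  targets:
    - {"tx": 0}
    - {"tx": 0}

```text
validation failed for argument at $.ta...
```

```bash
python3 - <<'E'
from h import *
s,p,d=snap('wrist','wrack')
print(s['t'],s['eef_pos'],np.round(s['eef_rot'],3).tolist(),s['joint_positions'],s['ft_force'])
c=cam('wrist',s);W=cloud(d,*c);np.save('wrackW.npy',W)
for nm,x,y in[('s1',.505,-.242),('s2',.494,-.317),('s3',.431,-.231),('s4',.420,-.305)]:
    m=(np.hypot(W[...,0]-x,W[...,1]-y)<.03)&(W[...,2]>.145)
    q=W[m];(cx,cy),r=cv2.minEnclosingCircle((q[:,:2]*1000).astype(np.float32))
    z=np.median(q[:,2]);q2=q[abs(q[:,2]-z)<.005]
    print(nm,len(q),z.round(4),q2.mean(0).round(4),round(cx,1),round(cy,1),round(r,1))
E
```

```text
0.1 [ 0.22280267 -0.55641955  0.22188062] [[0.928, 0.372, -0.0], [0.372, -0.928, 0.002], [0.0, -0.002, -1.0]] [-1.30511514e+00  3.59456877e-01  1.51132108e+00 -3.23968118e-05
  1.27251264e+00 -1.15114320e-01] [ 0.241921   -0.29366955  0.05311075]
s1 0 nan [nan nan nan] 0.0 0.0 0.0
s2 0 nan [nan nan nan] 0.0 0.0 0.0
s3 0 nan [nan nan nan] 0.0 0.0 0.0
s4 0 nan [nan nan nan] 0.0 0.0 0.0
  return _methods._mean(a, axis=axis, dtype=dtype,
  ret = ret.dtype.type(ret / rcount)
<stdin>:9: RuntimeWarning: Mean of empty slice.
  ret = um.true_divide(
```

View pics/wrack.png

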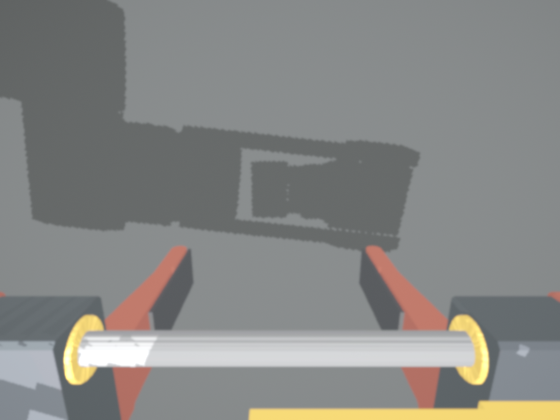

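The moves were refused and only the bare bench and fingers are in view; every row probably needs all seven fields. I'll retry with them.

Call:
play_rows:
  targets:
    - {"tx": 33, "ty": -18, "tz": -13, "rx": 0, "ry": 0, "rz": -0.105, "grip": 80}
    - {"tx": 65, "ty": -35, "tz": -26, "rx": 0, "ry": 0, "rz": -0.21, "grip": 80}
    - {"tx": 98, "ty": -53, "tz": -38, "rx": 0, "ry": 0, "rz": -0.315, "grip": 80}
    - {"tx": 130, "ty": -70, "tz": -51, "rx": 0, "ry": 0, "rz": -0.42, "grip": 80}
    - {"tx": 163, "ty": -88, "tz": -64, "rx": 0, "ry": 0, "rz": -0.525, "grip": 80}

```text
t: 0.57
eef_pos: [0.3421, -0.4132, 0.2869]
eef_rot: [[0.613, 0.79, -0.0], [0.79, -0.613, 0.001], [0.0, -0.001, -1.0]]
ft_force: [1.1, 0.4, -0.1]
gripper_width: 0.0804
```

Call:
play_rows:
  targets:
    - {"tx": 37, "ty": 1, "tz": -13, "rx": 0, "ry": 0, "rz": -0.105, "grip": 80}
    - {"tx": 74, "ty": 2, "tz": -26, "rx": 0, "ry": 0, "rz": -0.21, "grip": 80}
    - {"tx": 111, "ty": 3, "tz": -38, "rx": 0, "ry": 0, "rz": -0.315, "grip": 80}
    - {"tx": 148, "ty": 4, "tz": -51, "rx": 0, "ry": 0, "rz": -0.42, "grip": 80}
    - {"tx": 186, "ty": 5, "tz": -64, "rx": 0, "ry": 0, "rz": -0.525, "grip": 80}

```text
t: 0.98
eef_pos: [0.4609, -0.2697, 0.3511]
eef_rot: [[0.135, 0.991, -0.0], [0.991, -0.135, 0.0], [0.0, -0.0, -1.0]]
ft_force: [0.1, -0.3, -0.2]
gripper_width: 0.0799
```

Call:
play_rows:
  targets:
    - {"tx": 0, "ty": 0, "tz": 0, "rx": 0, "ry": 0, "rz": 0, "grip": 80}
    - {"tx": 0, "ty": 0, "tz": 0, "rx": 0, "ry": 0, "rz": 0, "grip": 80}

```text
t: 1.15
eef_pos: [0.4615, -0.2701, 0.3512]
eef_rot: [[0.136, 0.991, 0.001], [0.991, -0.136, -0.001], [-0.001, 0.001, -1.0]]
ft_force: [0.7, 0.4, -0.2]
gripper_width: 0.08
```

```bash
cat > spares.py <<'E'
from h import *
def disc(W,x,y,zlo,rad=.028):
    m=(np.hypot(W[...,0]-x,W[...,1]-y)<rad)&(W[...,2]>zlo);q=W[m]
    if len(q)<20: return None
    z=np.median(q[:,2]);q=q[abs(q[:,2]-z)<.004]
    (cx,cy),r=cv2.minEnclosingCircle((q[:,:2]*1000).astype(np.float32))
    return len(q),z.round(4),q.mean(0).round(4).tolist(),round(cx,1),round(cy,1),round(r,1)
E
python3 - <<'E'
from spares import *
s,p,d=snap('wrist','wrack2')
print(s['t'],s['eef_pos'],np.round(s['eef_rot'],3).tolist(),s['joint_positions'],s['ft_force'])
W=cloud(d,*cam('wrist',s))
for nm,x,y in[('s1',.505,-.242),('s2',.494,-.317),('s3',.431,-.231),('s4',.420,-.305)]: print(nm,disc(W,x,y,.15))
E
```

```text
1.15 [ 0.46151901 -0.27011481  0.35122985] [[0.136, 0.991, 0.001], [0.991, -0.136, -0.001], [-0.001, 0.001, -1.0]] [-6.58713711e-01  1.69645474e-01  1.45705917e+00 -1.46467907e-05
  1.51365352e+00 -5.21949203e-01] [ 0.7097935   0.35716507 -0.22701495]
s1 (7992, np.float64(0.4502), [0.5012, -0.2469, 0.4498], 503.9, -243.0, 26.9)
s2 (610, np.float64(0.1641), [0.4931, -0.3183, 0.1641], 493.3, -318.9, 15.6)
s3 (8601, np.float64(0.4497), [0.4313, -0.2379, 0.4495], 430.5, -233.6, 27.8)
s4 (605, np.float64(0.164), [0.4194, -0.3069, 0.164], 419.1, -307.3, 15.7)
```

View pics/wrack2.png

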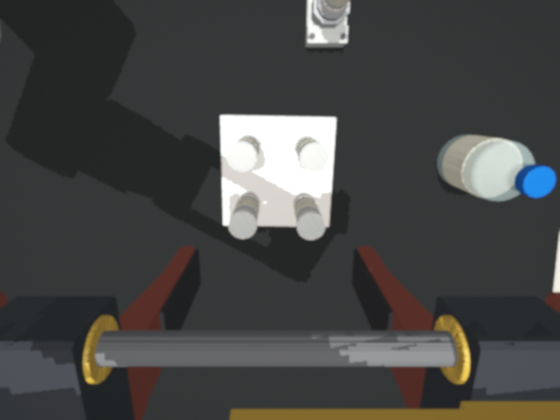

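Wrist view: rack at (220-335,115-228), with the four cap tops at (241,155), (312,155), (243,222) and (310,224), and the bottle at (490,165). Next I'll look over the manifold.

Call:
play_rows:
  targets:
    - {"tx": 38, "ty": 9, "tz": 0, "rx": 0, "ry": 0, "rz": 0, "grip": 80}
    - {"tx": 76, "ty": 19, "tz": 0, "rx": 0, "ry": 0, "rz": 0, "grip": 80}
    - {"tx": 114, "ty": 28, "tz": 0, "rx": 0, "ry": 0, "rz": 0, "grip": 80}
    - {"tx": 152, "ty": 37, "tz": 0, "rx": 0, "ry": 0, "rz": 0, "grip": 80}
    - {"tx": 190, "ty": 46, "tz": 0, "rx": 0, "ry": 0, "rz": 0, "grip": 80}

```text
t: 1.62
eef_pos: [0.5318, -0.0899, 0.3497]
eef_rot: [[0.144, 0.99, -0.002], [0.99, -0.144, -0.0], [-0.0, -0.002, -1.0]]
ft_force: [-0.3, -0.1, -1.0]
gripper_width: 0.0799
```

Call:
play_rows:
  targets:
    - {"tx": 38, "ty": 9, "tz": 0, "rx": 0, "ry": 0, "rz": 0, "grip": 60}
    - {"tx": 76, "ty": 19, "tz": 0, "rx": 0, "ry": 0, "rz": 0, "grip": 60}
    - {"tx": 113, "ty": 28, "tz": 0, "rx": 0, "ry": 0, "rz": 0, "grip": 60}
    - {"tx": 113, "ty": 28, "tz": 0, "rx": 0, "ry": 0, "rz": 0, "grip": 60}
    - {"tx": 113, "ty": 28, "tz": 0, "rx": 0, "ry": 0, "rz": 0, "grip": 60}

```text
t: 2.03
eef_pos: [0.5757, 0.0183, 0.3494]
eef_rot: [[0.139, 0.99, -0.002], [0.99, -0.139, -0.0], [-0.001, -0.002, -1.0]]
ft_force: [1.4, -1.1, 0.0]
gripper_width: 0.0607
```

```bash
python3 - <<'E'
from spares import *
s,p,d=snap('wrist','wman')
print(s['t'],s['eef_pos'],np.round(s['eef_rot'],3).tolist(),s['ft_force'])
W=cloud(d,*cam('wrist',s));W[W[...,2]>.2]=np.nan
for nm,x,y,z in[('p1',.5647,-.0073,.085),('p2',.5749,.0671,.085),('p3',.585,.141,.06),('f0',.554,-.0814,.15)]: print(nm,disc(W,x,y,z,.02))
m=(W[...,2]>.072)&(W[...,2]<.1)&(W[...,1]>.225)&(abs(W[...,0]-.6)<.06)
q=W[m];print(len(q),q.mean(0),cv2.minAreaRect((q[:,:2]*1000).astype(np.float32)))
E
```

```text
2.0333 [0.57569889 0.01827532 0.34940927] [[0.139, 0.99, -0.002], [0.99, -0.139, -0.0], [-0.001, -0.002, -1.0]] [ 1.35821323 -1.07835832  0.00228512]
p1 (199, np.float64(0.0951), [0.5639, -0.0088, 0.0952], 564.0, -9.1, 10.1)
p2 (224, np.float64(0.0954), [0.5742, 0.0652, 0.0954], 574.3, 65.1, 10.0)
p3 (435, np.float64(0.0691), [0.5845, 0.1395, 0.0692], 584.4, 139.2, 18.4)
f0 (563, np.float64(0.1709), [0.5538, -0.0821, 0.1711], 553.6, -83.2, 15.9)
0 [nan nan nan] ((0.0, 0.0), (0.0, 0.0), 0.0)<stdin>:7: RuntimeWarning: Mean of empty slice.
  ret = um.true_divide(
```

View pics/wman.png

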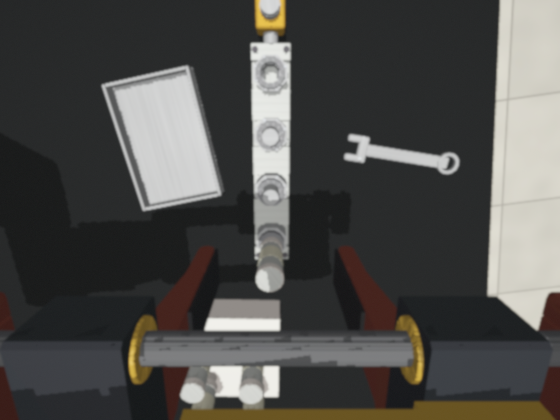

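Wrist view: empty bore of fitting 3 at (270,73), plugs at (270,135) and (270,195), fitted cartridge at (268,280), tray at (162,138), spanner at (400,155). Next I'll measure the lever bar from the top depth.

```bash
python3 - <<'E'
from spares import *
s,p,d=snap('top','top1')
W=cloud(d,*cam('top'))
m=(W[...,2]>.06)&(W[...,2]<.1)&(W[...,1]>.19)&(W[...,1]<.34)&(abs(W[...,0]-.6)<.08)
q=W[m]
for y in np.arange(.2,.33,.01):
    k=q[abs(q[:,1]-y)<.005]
    if len(k):print(y.round(3),len(k),k[:,0].min().round(4),k[:,0].max().round(4),np.median(k[:,2]).round(4))
g=q[q[:,1]>.255];print(g.mean(0),cv2.minAreaRect((g[:,:2]*1000).astype(np.float32)))
m=(W[...,2]>.012)&(W[...,2]<.045)&(W[...,0]>.33)&(W[...,0]<.53)&(W[...,1]>-.05)&(W[...,1]<.22)
print('tray',cv2.minAreaRect((W[m][:,:2]*1000).astype(np.float32)))
E
```

```text
0.2 10 0.5881 0.6027 0.0729
0.21 38 0.5844 0.6069 0.0719
0.22 33 0.585 0.6043 0.0724
0.23 28 0.5867 0.6019 0.0732
0.24 27 0.5863 0.6023 0.0733
0.25 25 0.5858 0.6007 0.0717
0.26 35 0.5852 0.601 0.0742
0.27 30 0.5839 0.6015 0.0827
0.28 30 0.583 0.5991 0.0813
0.29 31 0.5819 0.5999 0.0815
0.3 29 0.5808 0.6 0.0812
0.31 13 0.5824 0.5964 0.0808
[0.5908615  0.28179078 0.0802857 ] ((591.249267578125, 282.4998779296875), (19.18673324584961, 54.927825927734375), 2.850513458251953)
tray ((420.9568786621094, 139.7012939453125), (120.54643249511719, 52.1422233581543), 4.659848690032959)
```

```bash
python3 - <<'E'
from spares import *
d=np.load('top1.npy');W=cloud(d,*cam('top'))
for v in range(150,206,5): print(v,[(round(W[v,u,0]*1000),round(W[v,u,1]*1000),round(W[v,u,2]*1000)) for u in (196,200,204,208,212)])
p=cv2.imread('pics/top1.png')[140:290,170:370];cv2.imwrite('pics/top1c.png',cv2.resize(p,None,fx=4,fy=4,interpolation=cv2.INTER_CUBIC))
E
```

```text
150 [(751, 299, -6), (749, 288, -2), (747, 276, 2), (747, 265, 2), (746, 254, 3)]
155 [(735, 299, -3), (733, 287, 2), (734, 277, -1), (732, 265, 3), (733, 255, -2)]
160 [(719, 298, 4), (720, 288, -2), (719, 276, 1), (711, 262, 25), (718, 255, 2)]
165 [(706, 298, 0), (705, 287, 1), (705, 277, 0), (695, 261, 31), (703, 254, 3)]
170 [(691, 298, 1), (691, 287, 0), (691, 277, -2), (681, 261, 33), (692, 256, -5)]
175 [(679, 299, -6), (676, 287, 2), (668, 272, 29), (676, 266, 2), (675, 254, 5)]
180 [(663, 298, 2), (663, 288, -1), (653, 271, 35), (662, 266, 0), (662, 255, 0)]
185 [(651, 299, -4), (650, 288, -2), (641, 272, 31), (649, 266, -2), (648, 255, 1)]
190 [(636, 299, -3), (636, 288, -2), (627, 272, 29), (635, 266, -2), (635, 256, -2)]
195 [(622, 298, 1), (622, 288, -2), (601, 264, 82), (613, 262, 30), (620, 255, 0)]
200 [(589, 285, 81), (588, 274, 85), (588, 264, 82), (589, 256, 74), (590, 246, 72)]
205 [(594, 298, 0), (595, 288, -4), (594, 277, -3), (593, 266, 0), (592, 255, 4)]
```

View pics/top1c.png

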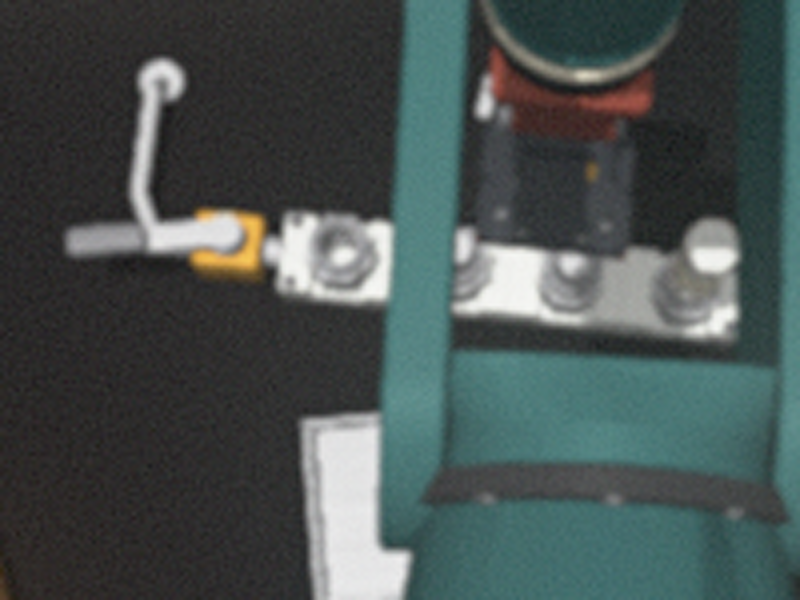

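The crop shows the inlet pipe near the lever is only ~31 mm high, so fingers at 65 mm clear it. I'll move over the lever grip.

Call:
play_rows:
  targets:
    - {"tx": 38, "ty": -3, "tz": 0, "rx": 0, "ry": 0, "rz": -0.04, "grip": 36}
    - {"tx": 76, "ty": -6, "tz": 0, "rx": 0, "ry": 0, "rz": -0.08, "grip": 36}
    - {"tx": 114, "ty": -9, "tz": 0, "rx": 0, "ry": 0, "rz": -0.12, "grip": 36}
    - {"tx": 152, "ty": -12, "tz": 0, "rx": 0, "ry": 0, "rz": -0.16, "grip": 36}
    - {"tx": 190, "ty": -15, "tz": 0, "rx": 0, "ry": 0, "rz": -0.195, "grip": 36}

```text
t: 2.55
eef_pos: [0.5877, 0.2072, 0.3506]
eef_rot: [[-0.053, 0.999, -0.0], [0.999, 0.053, -0.001], [-0.001, -0.0, -1.0]]
ft_force: [0.4, -0.1, -0.9]
gripper_width: 0.0362
```

Call:
play_rows:
  targets:
    - {"tx": 38, "ty": 0, "tz": 0, "rx": 0, "ry": 0, "rz": 0, "grip": 36}
    - {"tx": 76, "ty": 8, "tz": 0, "rx": 0, "ry": 0, "rz": 0, "grip": 36}
    - {"tx": 76, "ty": 8, "tz": 40, "rx": 0, "ry": 0, "rz": 0, "grip": 36}
    - {"tx": 76, "ty": 8, "tz": 80, "rx": 0, "ry": 0, "rz": 0, "grip": 36}
    - {"tx": 76, "ty": 8, "tz": 120, "rx": 0, "ry": 0, "rz": 0, "grip": 36}

```text
t: 2.97
eef_pos: [0.5923, 0.2833, 0.23]
eef_rot: [[-0.053, 0.999, 0.002], [0.999, 0.053, 0.0], [-0.0, 0.002, -1.0]]
ft_force: [-0.1, -0.3, -1.0]
gripper_width: 0.036
```

Call:
play_rows:
  targets:
    - {"tx": 0, "ty": 0, "tz": 40, "rx": 0, "ry": 0, "rz": 0, "grip": 36}
    - {"tx": 0, "ty": 0, "tz": 80, "rx": 0, "ry": 0, "rz": 0, "grip": 36}
    - {"tx": 0, "ty": 0, "tz": 100, "rx": 0, "ry": 0, "rz": 0, "grip": 36}
    - {"tx": 0, "ty": 0, "tz": 100, "rx": 0, "ry": 0, "rz": 0, "grip": 36}

```text
t: 3.3
eef_pos: [0.5878, 0.2806, 0.1249]
eef_rot: [[-0.052, 0.999, -0.01], [0.999, 0.052, -0.004], [-0.004, -0.01, -1.0]]
ft_force: [-0.8, -0.8, -0.3]
gripper_width: 0.0358
```

Call:
play_rows:
  targets:
    - {"tx": 0, "ty": 0, "tz": 0, "rx": 0, "ry": 0, "rz": 0, "grip": 36}
    - {"tx": 0, "ty": 0, "tz": 20, "rx": 0, "ry": 0, "rz": 0, "grip": 36}
    - {"tx": 0, "ty": 0, "tz": 40, "rx": 0, "ry": 0, "rz": 0, "grip": 36}
    - {"tx": 0, "ty": 0, "tz": 62, "rx": 0, "ry": 0, "rz": 0, "grip": 36}
    - {"tx": 0, "ty": 0, "tz": 62, "rx": 0, "ry": 0, "rz": 0, "grip": 36}

```text
t: 3.72
eef_pos: [0.591, 0.2835, 0.0678]
eef_rot: [[-0.054, 0.999, -0.002], [0.999, 0.054, -0.001], [-0.001, -0.002, -1.0]]
ft_force: [-0.8, -0.3, -0.7]
gripper_width: 0.0363
```

Call:
play_rows:
  targets:
    - {"tx": 0, "ty": 0, "tz": 0, "rx": 0, "ry": 0, "rz": 0, "grip": 26}
    - {"tx": 0, "ty": 0, "tz": 0, "rx": 0, "ry": 0, "rz": 0, "grip": 22}
    - {"tx": 0, "ty": 0, "tz": 0, "rx": 0, "ry": 0, "rz": 0, "grip": 22}

```text
t: 3.97
eef_pos: [0.593, 0.2852, 0.0713]
eef_rot: [[-0.055, 0.999, 0.003], [0.999, 0.055, 0.001], [0.001, 0.004, -1.0]]
ft_force: [-0.4, -0.6, 0.6]
gripper_width: 0.0228
```

```bash
python3 - <<'E'
from spares import *
s,p,d=snap('wrist','wlev');print(s['eef_pos'],s['eef_rot'].round(3).tolist(),s['gripper_width'],s['ft_force'])
a=np.array([.595,.2118]);yaw=np.arctan2(s['eef_rot'][1,0],s['eef_rot'][0,0])
R=np.linalg.norm(s['eef_pos'][:2]-a);th0=np.arctan2(*(s['eef_pos'][:2]-a)[::-1]);print('yaw',np.degrees(yaw),'R',R,'th',np.degrees(th0))
# relative arc targets in the current tool frame, lever angle steps
for dg in range(6,85,6):
    D=np.radians(dg);t=th0+D;w=a+.073*np.array([np.cos(t),np.sin(t)])-s['eef_pos'][:2]
    print(dg,(s['eef_rot'].T@np.r_[w,0]*1000).round(1)[:2],round(-D,3))
E
```

```text
[0.59302478 0.28517674 0.07127619] [[-0.055, 0.999, 0.003], [0.999, 0.055, 0.001], [0.001, 0.004, -1.0]] 0.0227873572310028 [-0.35011182 -0.61985934  0.55659703]
yaw 93.12826211445326 R 0.07340331867420295 th 91.54196463649298
6 [-0.6 -7.6] -0.105
12 [ -1.6 -15.2] -0.209
18 [ -3.4 -22.7] -0.314
24 [ -5.9 -29.9] -0.419
30 [ -9.2 -36.8] -0.524
36 [-13.2 -43.3] -0.628
42 [-17.8 -49.4] -0.733
48 [-23.  -54.9] -0.838
54 [-28.8 -59.9] -0.942
60 [-35.1 -64.2] -1.047
66 [-41.8 -67.9] -1.152
72 [-48.9 -70.8] -1.257
78 [-56.2 -73. ] -1.361
84 [-63.7 -74.4] -1.466
```

View pics/wlev.png

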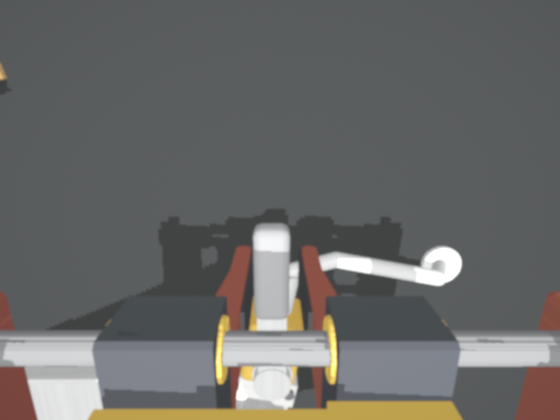

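The bar sits between the open fingers at (272,270). Swinging it shut along the arc.

Call:
play_rows:
  targets:
    - {"tx": -0.3, "ty": -6.4, "tz": 0, "rx": 0, "ry": 0, "rz": -0.087, "grip": 22}
    - {"tx": -1.1, "ty": -12.7, "tz": 0, "rx": 0, "ry": 0, "rz": -0.175, "grip": 22}
    - {"tx": -2.5, "ty": -18.9, "tz": 0, "rx": 0, "ry": 0, "rz": -0.262, "grip": 22}
    - {"tx": -4.4, "ty": -25, "tz": 0, "rx": 0, "ry": 0, "rz": -0.349, "grip": 22}
    - {"tx": -6.8, "ty": -30.9, "tz": 0, "rx": 0, "ry": 0, "rz": -0.436, "grip": 22}

```text
t: 4.43
eef_pos: [0.5637, 0.278, 0.0708]
eef_rot: [[-0.475, 0.88, 0.006], [0.88, 0.475, 0.003], [-0.0, 0.007, -1.0]]
ft_force: [3.0, 3.6, -2.1]
gripper_width: 0.0224
```

Call:
play_rows:
  targets:
    - {"tx": -0.3, "ty": -6.4, "tz": 0, "rx": 0, "ry": 0, "rz": -0.087, "grip": 22}
    - {"tx": -1.1, "ty": -12.7, "tz": 0, "rx": 0, "ry": 0, "rz": -0.175, "grip": 22}
    - {"tx": -2.5, "ty": -18.9, "tz": 0, "rx": 0, "ry": 0, "rz": -0.262, "grip": 22}
    - {"tx": -4.4, "ty": -25, "tz": 0, "rx": 0, "ry": 0, "rz": -0.349, "grip": 22}
    - {"tx": -6.8, "ty": -30.9, "tz": 0, "rx": 0, "ry": 0, "rz": -0.436, "grip": 22}

```text
t: 4.85
eef_pos: [0.5387, 0.258, 0.0707]
eef_rot: [[-0.802, 0.597, 0.005], [0.597, 0.802, 0.004], [-0.001, 0.006, -1.0]]
ft_force: [1.3, 5.4, 0.7]
gripper_width: 0.0223
```

Call:
play_rows:
  targets:
    - {"tx": -0.3, "ty": -6.4, "tz": 0, "rx": 0, "ry": 0, "rz": -0.087, "grip": 22}
    - {"tx": -1.1, "ty": -12.7, "tz": 0, "rx": 0, "ry": 0, "rz": -0.175, "grip": 22}
    - {"tx": -2.5, "ty": -18.9, "tz": 0, "rx": 0, "ry": 0, "rz": -0.262, "grip": 22}
    - {"tx": -4.4, "ty": -25, "tz": 0, "rx": 0, "ry": 0, "rz": -0.349, "grip": 22}
    - {"tx": -4.4, "ty": -25, "tz": 0, "rx": 0, "ry": 0, "rz": -0.349, "grip": 22}

```text
t: 5.27
eef_pos: [0.526, 0.2335, 0.0703]
eef_rot: [[-0.958, 0.288, 0.002], [0.288, 0.958, 0.002], [-0.002, 0.002, -1.0]]
ft_force: [-0.6, 1.2, 0.2]
gripper_width: 0.0221
```

```bash
python3 - <<'E'
from spares import *
s=ctrl.get_state();print(s['eef_pos'],s['eef_rot'].round(3).tolist(),s['gripper_width'],s['ft_force'])
a=np.array([.595,.2118]);yaw=np.arctan2(s['eef_rot'][1,0],s['eef_rot'][0,0])
v=s['eef_pos'][:2]-a;print('yaw',np.degrees(yaw),'R',np.linalg.norm(v),'th',np.degrees(np.arctan2(v[1],v[0])))
E
```

```text
[0.52597242 0.233518   0.07026935] [[-0.958, 0.288, 0.002], [0.288, 0.958, 0.002], [-0.002, 0.002, -1.0]] 0.022128867534492468 [-0.56462878  1.21228039  0.24021234]
yaw 163.28401378890786 R 0.07236351762598654 th 162.53497415640658
```

Call:
play_rows:
  targets:
    - {"tx": -0.3, "ty": -5, "tz": 0, "rx": 0, "ry": 0, "rz": -0.07, "grip": 22}
    - {"tx": -0.8, "ty": -10, "tz": 0, "rx": 0, "ry": 0, "rz": -0.14, "grip": 22}
    - {"tx": -1.6, "ty": -15, "tz": 0, "rx": 0, "ry": 0, "rz": -0.2, "grip": 22}
    - {"tx": -1.6, "ty": -16, "tz": 0, "rx": 0, "ry": 0, "rz": -0.2, "grip": 22}

```text
t: 5.6
eef_pos: [0.5231, 0.2189, 0.07]
eef_rot: [[-0.995, 0.096, 0.002], [0.096, 0.995, 0.003], [-0.002, 0.003, -1.0]]
ft_force: [-1.2, 9.0, 1.8]
gripper_width: 0.0223
```

```bash
python3 - <<'E'
from spares import *
s=ctrl.get_state();print(s['eef_pos'],s['ft_force'])
a=np.array([.595,.2118]);yaw=np.arctan2(s['eef_rot'][1,0],s['eef_rot'][0,0])
v=s['eef_pos'][:2]-a;print('yaw',np.degrees(yaw),'R',np.linalg.norm(v),'th',np.degrees(np.arctan2(v[1],v[0])))
E
```

```text
[0.52312646 0.21887577 0.07003123] [-1.22904788  8.9795742   1.80234787]
yaw 174.514836266198 R 0.07222100069961641 th 174.37749147209945
```

Call:
play_rows:
  targets:
    - {"tx": 0, "ty": 1.5, "tz": -5, "rx": 0, "ry": 0, "rz": 0, "grip": 26}
    - {"tx": 0, "ty": 1.5, "tz": -40, "rx": 0, "ry": 0, "rz": 0, "grip": 40}
    - {"tx": 0, "ty": 1.5, "tz": -80, "rx": 0, "ry": 0, "rz": 0, "grip": 50}
    - {"tx": 0, "ty": 1.5, "tz": -120, "rx": 0, "ry": 0, "rz": 0, "grip": 50}
    - {"tx": 0, "ty": 1.5, "tz": -160, "rx": 0, "ry": 0, "rz": 0, "grip": 50}

```text
t: 6.02
eef_pos: [0.5223, 0.2186, 0.2312]
eef_rot: [[-0.995, 0.097, 0.001], [0.097, 0.995, -0.001], [-0.001, -0.001, -1.0]]
ft_force: [0.4, 0.7, 0.0]
gripper_width: 0.0484
```

Call:
play_rows:
  targets:
    - {"tx": -7, "ty": -15, "tz": 0, "rx": 0, "ry": 0, "rz": 0.11, "grip": 50}
    - {"tx": -13, "ty": -30, "tz": 0, "rx": 0, "ry": 0, "rz": 0.22, "grip": 50}
    - {"tx": -20, "ty": -45, "tz": 0, "rx": 0, "ry": 0, "rz": 0.33, "grip": 50}
    - {"tx": -26, "ty": -60, "tz": 0, "rx": 0, "ry": 0, "rz": 0.44, "grip": 50}
    - {"tx": -33, "ty": -74, "tz": 0, "rx": 0, "ry": 0, "rz": 0.55, "grip": 50}

```text
t: 6.43
eef_pos: [0.5485, 0.1411, 0.2298]
eef_rot: [[-0.795, 0.607, 0.001], [0.607, 0.795, -0.001], [-0.001, 0.0, -1.0]]
ft_force: [-0.4, -0.4, 0.6]
gripper_width: 0.05
```

Call:
play_rows:
  targets:
    - {"tx": -13, "ty": -9, "tz": 0, "rx": 0, "ry": 0, "rz": 0.11, "grip": 50}
    - {"tx": -26, "ty": -18, "tz": 0, "rx": 0, "ry": 0, "rz": 0.22, "grip": 50}
    - {"tx": -39, "ty": -27, "tz": 0, "rx": 0, "ry": 0, "rz": 0.33, "grip": 50}
    - {"tx": -52, "ty": -36, "tz": 0, "rx": 0, "ry": 0, "rz": 0.44, "grip": 50}
    - {"tx": -66, "ty": -45, "tz": 0, "rx": 0, "ry": 0, "rz": 0.55, "grip": 50}

```text
t: 6.85
eef_pos: [0.5743, 0.0655, 0.2296]
eef_rot: [[-0.36, 0.933, 0.001], [0.933, 0.36, -0.001], [-0.001, 0.001, -1.0]]
ft_force: [-0.1, 0.3, -0.2]
gripper_width: 0.0502
```

Call:
play_rows:
  targets:
    - {"tx": 0, "ty": 0, "tz": 0, "rx": 0, "ry": 0, "rz": 0.12, "grip": 50}
    - {"tx": 0, "ty": 0, "tz": 0, "rx": 0, "ry": 0, "rz": 0.24, "grip": 50}
    - {"tx": 0, "ty": 0, "tz": 0, "rx": 0, "ry": 0, "rz": 0.36, "grip": 50}
    - {"tx": 0, "ty": 0, "tz": 0, "rx": 0, "ry": 0, "rz": 0.48, "grip": 50}
    - {"tx": 0, "ty": 0, "tz": 0, "rx": 0, "ry": 0, "rz": 0.515, "grip": 50}

```text
t: 7.27
eef_pos: [0.5742, 0.0661, 0.2296]
eef_rot: [[0.147, 0.989, 0.001], [0.989, -0.147, -0.001], [-0.001, 0.001, -1.0]]
ft_force: [0.8, -0.1, -0.2]
gripper_width: 0.05
```

Call:
play_rows:
  targets:
    - {"tx": 0, "ty": 0, "tz": 0, "rx": 0, "ry": 0, "rz": 0, "grip": 50}
    - {"tx": 0, "ty": 0, "tz": 0, "rx": 0, "ry": 0, "rz": 0, "grip": 50}

```text
t: 7.43
eef_pos: [0.5741, 0.0663, 0.2293]
eef_rot: [[0.138, 0.99, 0.001], [0.99, -0.138, -0.0], [-0.0, 0.001, -1.0]]
ft_force: [-1.6, -0.2, 0.1]
gripper_width: 0.0502
```

```bash
python3 - <<'E'
from spares import *
s,p,d=snap('wrist','wp2')
print(s['t'],s['eef_pos'],np.round(s['eef_rot'],3).tolist(),s['ft_force'])
W=cloud(d,*cam('wrist',s));W[W[...,2]>.2]=np.nan
for nm,x,y,z in[('p2',.5745,.066,.085),('p3',.585,.140,.06)]: print(nm,disc(W,x,y,z,.02))
a=np.array([.595,.2118])
r=np.hypot(W[...,0]-a[0],W[...,1]-a[1]);m=(W[...,2]>.076)&(W[...,2]<.1)&(r>.04)&(r<.105)&(W[...,1]>.18)
q=W[m];print('grip wrist',len(q),q.mean(0),cv2.minAreaRect((q[:,:2]*1000).astype(np.float32)) if len(q) else '')
s,p,d=snap('top','top2');W=cloud(d,*cam('top'))
r=np.hypot(W[...,0]-a[0],W[...,1]-a[1]);m=(W[...,2]>.07)&(W[...,2]<.1)&(r>.04)&(r<.105)&(W[...,1]>.18)
q=W[m];print('grip top',len(q));
if len(q):
    v=q.mean(0)[:2]-a;print(q.mean(0),cv2.minAreaRect((q[:,:2]*1000).astype(np.float32)),'valve rad',np.arctan2(-.99*v[1]+.139*-v[0]*-1*0+0,1) if 0 else np.radians(172.1)-np.arctan2(v[1],v[0]))
E
```

```text
7.4333 [0.57414209 0.06631424 0.22934888] [[0.138, 0.99, 0.001], [0.99, -0.138, -0.0], [-0.0, 0.001, -1.0]] [-1.57968783 -0.20312317  0.06552344]
p2 (388, np.float64(0.0953), [0.5743, 0.0659, 0.0953], 574.2, 65.3, 10.2)
p3 (730, np.float64(0.0692), [0.5846, 0.14, 0.0693], 584.4, 139.7, 18.5)
grip wrist 1504 [0.52304592 0.22019316 0.08336963] ((522.8317260742188, 220.69276428222656), (17.452259063720703, 51.54075241088867), 81.8621826171875)
grip top 162
[0.52463843 0.221966   0.08065569] ((526.9691162109375, 222.38531494140625), (18.114185333251953, 56.97206497192383), 82.707275390625) valve rad 0.0056083466053618025
```

The valve reads shut (0.006 rad). Going down onto plug 2.

Call:
play_rows:
  targets:
    - {"tx": 0, "ty": 0, "tz": 40, "rx": 0, "ry": 0, "rz": 0, "grip": 30}
    - {"tx": 0, "ty": 0, "tz": 80, "rx": 0, "ry": 0, "rz": 0, "grip": 30}
    - {"tx": 0, "ty": 0, "tz": 115, "rx": 0, "ry": 0, "rz": 0, "grip": 30}
    - {"tx": 0, "ty": 0, "tz": 115, "rx": 0, "ry": 0, "rz": 0, "grip": 28}
    - {"tx": 0, "ty": 0, "tz": 115, "rx": 0, "ry": 0, "rz": 0, "grip": 28}

```text
t: 7.95
eef_pos: [0.5723, 0.0664, 0.1125]
eef_rot: [[0.138, 0.99, -0.005], [0.99, -0.138, 0.0], [-0.001, -0.004, -1.0]]
ft_force: [0.4, 0.4, 1.6]
gripper_width: 0.028
```

Call:
play_rows:
  targets:
    - {"tx": 0, "ty": 0, "tz": 15, "rx": 0, "ry": 0, "rz": 0, "grip": 26}
    - {"tx": 0, "ty": 0, "tz": 30, "rx": 0, "ry": 0, "rz": 0, "grip": 26}
    - {"tx": 0, "ty": 0, "tz": 42, "rx": 0, "ry": 0, "rz": 0, "grip": 26}
    - {"tx": 0, "ty": 0, "tz": 42, "rx": 0, "ry": 0, "rz": 0, "grip": 26}

```text
t: 8.28
eef_pos: [0.5746, 0.0664, 0.0725]
eef_rot: [[0.138, 0.99, 0.001], [0.99, -0.138, 0.0], [0.0, 0.001, -1.0]]
ft_force: [-0.1, 0.5, 0.5]
gripper_width: 0.0258
```

Call:
play_rows:
  targets:
    - {"tx": 0, "ty": 0, "tz": 4, "rx": 0, "ry": 0, "rz": 0, "grip": 26}
    - {"tx": 0, "ty": 0, "tz": 8, "rx": 0, "ry": 0, "rz": 0, "grip": 26}
    - {"tx": 0, "ty": 0, "tz": 12, "rx": 0, "ry": 0, "rz": 0, "grip": 26}
    - {"tx": 0, "ty": 0, "tz": 13, "rx": 0, "ry": 0, "rz": 0, "grip": 26}
    - {"tx": 0, "ty": 0, "tz": 13, "rx": 0, "ry": 0, "rz": 0, "grip": 26}

```text
t: 8.7
eef_pos: [0.5761, 0.0665, 0.0616]
eef_rot: [[0.139, 0.99, 0.005], [0.99, -0.139, 0.0], [0.001, 0.004, -1.0]]
ft_force: [-2.5, 1.1, 14.5]
gripper_width: 0.0264
```

Call:
play_rows:
  targets:
    - {"tx": 0, "ty": 0, "tz": 2.5, "rx": 0, "ry": 0, "rz": 0, "grip": 26}
    - {"tx": 0, "ty": 0, "tz": 2.5, "rx": 0, "ry": 0, "rz": 0, "grip": 26}
    - {"tx": 0, "ty": 0, "tz": 2.5, "rx": 0, "ry": 0, "rz": 0, "grip": 17}
    - {"tx": 0, "ty": 0, "tz": 2.5, "rx": 0, "ry": 0, "rz": 0, "grip": 15}
    - {"tx": 0, "ty": 0, "tz": 2.5, "rx": 0, "ry": 0, "rz": 0, "grip": 15}

```text
t: 9.12
eef_pos: [0.5758, 0.0666, 0.0602]
eef_rot: [[0.138, 0.99, 0.004], [0.99, -0.138, 0.0], [0.001, 0.004, -1.0]]
ft_force: [-4.7, 0.2, 20.8]
gripper_width: 0.0195
```

Call:
play_rows:
  targets:
    - {"tx": 0, "ty": 0, "tz": 0, "rx": 0, "ry": 0, "rz": 0, "grip": 15}
    - {"tx": 0, "ty": 0, "tz": 0, "rx": 0, "ry": 0, "rz": 0, "grip": 15}

```text
t: 9.28
eef_pos: [0.5758, 0.0666, 0.0602]
eef_rot: [[0.138, 0.99, 0.004], [0.99, -0.138, 0.0], [0.001, 0.004, -1.0]]
ft_force: [-4.1, 0.8, 21.3]
gripper_width: 0.0196
```

Call:
play_rows:
  targets:
    - {"tx": 0, "ty": 0, "tz": -4, "rx": 0, "ry": 0, "rz": 0, "grip": 15}
    - {"tx": 0, "ty": 0, "tz": -8, "rx": 0, "ry": 0, "rz": 0, "grip": 15}
    - {"tx": 0, "ty": 0, "tz": -15, "rx": 0, "ry": 0, "rz": 0, "grip": 15}
    - {"tx": 0, "ty": 0, "tz": -25, "rx": 0, "ry": 0, "rz": 0, "grip": 15}
    - {"tx": 0, "ty": 0, "tz": -35, "rx": 0, "ry": 0, "rz": 0, "grip": 15}

```text
t: 9.7
eef_pos: [0.5742, 0.0664, 0.0924]
eef_rot: [[0.138, 0.99, 0.0], [0.99, -0.138, 0.0], [0.0, 0.0, -1.0]]
ft_force: [0.4, 0.4, -0.7]
gripper_width: 0.0193
```

Call:
play_rows:
  targets:
    - {"tx": 0, "ty": 0, "tz": -30, "rx": 0, "ry": 0, "rz": 0, "grip": 15}
    - {"tx": 0, "ty": 0, "tz": -60, "rx": 0, "ry": 0, "rz": 0, "grip": 15}
    - {"tx": 0, "ty": 0, "tz": -90, "rx": 0, "ry": 0, "rz": 0, "grip": 15}
    - {"tx": 0, "ty": 0, "tz": -120, "rx": 0, "ry": 0, "rz": 0, "grip": 15}
    - {"tx": 0, "ty": 0, "tz": -120, "rx": 0, "ry": 0, "rz": 0, "grip": 15}

```text
t: 10.12
eef_pos: [0.578, 0.0665, 0.2185]
eef_rot: [[0.138, 0.99, 0.011], [0.99, -0.138, 0.0], [0.002, 0.011, -1.0]]
ft_force: [0.4, 0.2, -0.5]
gripper_width: 0.0193
```

```bash
cat > tray.py <<'E'
from spares import *
s,p,d=snap('wrist','wtray');print(s['t'],s['eef_pos'],s['eef_rot'].round(3).tolist(),s['gripper_width'],s['ft_force'])
for n,D,S in(('wrist',d,s),('top',snap('top','ttray')[2],None)):
    W=cloud(D,*cam(n,S))
    m=(W[...,2]>.018)&(W[...,2]<.04)&(W[...,0]>.33)&(W[...,0]<.535)&(W[...,1]>-.1)&(W[...,1]<.22)
    q=W[m]
    if len(q)>20:print(n,'rim',len(q),cv2.minAreaRect((q[:,:2]*1000).astype(np.float32)),np.median(q[:,2]))
E
python3 tray.py
```

```text
10.1167 [0.57797832 0.06647391 0.218517  ] [[0.138, 0.99, 0.011], [0.99, -0.138, 0.0], [0.002, 0.011, -1.0]] 0.01927045661318789 [ 0.3561377   0.20013487 -0.54296697]
wrist rim 3738 ((423.64495849609375, 73.1678466796875), (121.11526489257812, 180.2950439453125), 3.473574161529541) 0.027899450869245307
top rim 33 ((530.755859375, -86.89595031738281), (24.392961502075195, 6.253995418548584), 86.57443237304688) 0.022706609813348377
```

View pics/wtray.png

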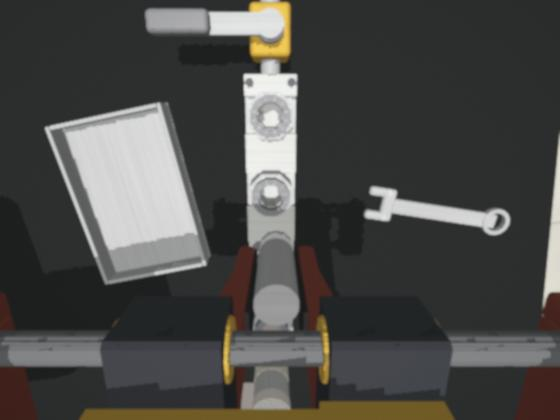

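Plug 2 is out and held at (275,285). The lever (180,20) is shut and the tray at (125,190) hasn't moved. Carrying it to the tray.

Call:
play_rows:
  targets:
    - {"tx": 6, "ty": -38, "tz": 0, "rx": 0, "ry": 0, "rz": 0, "grip": 15}
    - {"tx": 12, "ty": -76, "tz": 0, "rx": 0, "ry": 0, "rz": 0, "grip": 15}
    - {"tx": 18, "ty": -114, "tz": 0, "rx": 0, "ry": 0, "rz": 0, "grip": 15}
    - {"tx": 25, "ty": -145, "tz": 0, "rx": 0, "ry": 0, "rz": 0, "grip": 15}
    - {"tx": 25, "ty": -158, "tz": 10, "rx": 0, "ry": 0, "rz": 0, "grip": 15}

```text
t: 10.63
eef_pos: [0.4157, 0.1141, 0.2006]
eef_rot: [[0.138, 0.99, -0.004], [0.99, -0.138, 0.001], [-0.0, -0.004, -1.0]]
ft_force: [0.8, 0.2, -0.5]
gripper_width: 0.0195
```

Call:
play_rows:
  targets:
    - {"tx": 0, "ty": 0, "tz": 35, "rx": 0, "ry": 0, "rz": 0, "grip": 15}
    - {"tx": 0, "ty": 0, "tz": 70, "rx": 0, "ry": 0, "rz": 0, "grip": 15}
    - {"tx": 0, "ty": 0, "tz": 105, "rx": 0, "ry": 0, "rz": 0, "grip": 15}
    - {"tx": 0, "ty": 0, "tz": 120, "rx": 0, "ry": 0, "rz": 0, "grip": 15}
    - {"tx": 0, "ty": 0, "tz": 120, "rx": 0, "ry": 0, "rz": 0, "grip": 15}

```text
t: 11.05
eef_pos: [0.4164, 0.1126, 0.0773]
eef_rot: [[0.139, 0.99, -0.01], [0.99, -0.139, -0.001], [-0.002, -0.009, -1.0]]
ft_force: [-0.6, -0.5, -0.4]
gripper_width: 0.0196
```

Call:
play_rows:
  targets:
    - {"tx": 0, "ty": 0, "tz": 0, "rx": 0, "ry": 0, "rz": 0, "grip": 15}
    - {"tx": 0, "ty": 0, "tz": 0, "rx": 0, "ry": 0, "rz": 0, "grip": 15}

```text
t: 11.22
eef_pos: [0.4211, 0.1131, 0.0816]
eef_rot: [[0.139, 0.99, -0.0], [0.99, -0.139, 0.0], [0.0, -0.0, -1.0]]
ft_force: [1.3, 0.8, -0.7]
gripper_width: 0.0195
```

Call:
play_rows:
  targets:
    - {"tx": 0, "ty": 0, "tz": 12, "rx": 0, "ry": 0, "rz": 0, "grip": 15}
    - {"tx": 0, "ty": 0, "tz": 24, "rx": 0, "ry": 0, "rz": 0, "grip": 15}
    - {"tx": 0, "ty": 0, "tz": 36, "rx": 0, "ry": 0, "rz": 0, "grip": 15}
    - {"tx": 0, "ty": 0, "tz": 37.5, "rx": 0, "ry": 0, "rz": 0, "grip": 15}
    - {"tx": 0, "ty": 0, "tz": 38, "rx": 0, "ry": 0, "rz": 0, "grip": 15}

```text
t: 11.63
eef_pos: [0.4214, 0.1132, 0.0439]
eef_rot: [[0.139, 0.99, 0.001], [0.99, -0.139, 0.0], [0.0, 0.001, -1.0]]
ft_force: [0.1, 0.3, -0.2]
gripper_width: 0.0194
```

Call:
play_rows:
  targets:
    - {"tx": 0, "ty": 0, "tz": 0, "rx": 0, "ry": 0, "rz": 0, "grip": 24}
    - {"tx": 0, "ty": 0, "tz": 0, "rx": 0, "ry": 0, "rz": 0, "grip": 36}
    - {"tx": 0, "ty": 0, "tz": 0, "rx": 0, "ry": 0, "rz": 0, "grip": 46}
    - {"tx": 0, "ty": 0, "tz": 0, "rx": 0, "ry": 0, "rz": 0, "grip": 46}

```text
t: 11.97
eef_pos: [0.4214, 0.1132, 0.0438]
eef_rot: [[0.138, 0.99, 0.001], [0.99, -0.138, 0.0], [0.0, 0.001, -1.0]]
ft_force: [-0.6, -0.6, -0.3]
gripper_width: 0.0405
```

Call:
play_rows:
  targets:
    - {"tx": 0, "ty": 0, "tz": -40, "rx": 0, "ry": 0, "rz": 0, "grip": 46}
    - {"tx": 0, "ty": 0, "tz": -80, "rx": 0, "ry": 0, "rz": 0, "grip": 46}
    - {"tx": 0, "ty": 0, "tz": -120, "rx": 0, "ry": 0, "rz": 0, "grip": 46}
    - {"tx": 0, "ty": 0, "tz": -160, "rx": 0, "ry": 0, "rz": 0, "grip": 46}
    - {"tx": 0, "ty": 0, "tz": -160, "rx": 0, "ry": 0, "rz": 0, "grip": 46}

```text
t: 12.38
eef_pos: [0.4256, 0.1137, 0.2104]
eef_rot: [[0.138, 0.99, 0.013], [0.99, -0.138, 0.002], [0.003, 0.012, -1.0]]
ft_force: [1.9, -0.3, -0.2]
gripper_width: 0.0464
```

```bash
python3 - <<'E'
from spares import *
s,p,d=snap('wrist','wt2');print(s['eef_pos'],s['eef_rot'].round(3).tolist(),s['ft_force'])
W=cloud(d,*cam('wrist',s))
print('upright?',disc(W,.4212,.113,.05,.04))
m=(W[...,2]>.009)&(W[...,2]<.12)&(W[...,0]>.38)&(W[...,0]<.47)&(W[...,1]>0)&(W[...,1]<.15);q=W[m];print(len(q),q.mean(0),np.percentile(q[:,2],[50,95]))
# delta to plug1
print(toolmove(np.array([.5643,-.008,.0])-np.r_[s['eef_pos'][:2],0],s))
E
```

```text
[0.42560462 0.11369035 0.21042786] [[0.138, 0.99, 0.013], [0.99, -0.138, 0.002], [0.003, 0.012, -1.0]] [ 1.93385131 -0.34099671 -0.20130297]
upright? (8701, np.float64(0.3083), [0.4268, 0.1397, 0.3085], 427.0, 132.8, 28.0)
637 [0.42179836 0.11497612 0.06453399] [0.07659942 0.07817934]
[-101.3  154.2    1.6]
```

Plug 2 stands upright in the tray, top at 77 mm. On to plug 1.

Call:
play_rows:
  targets:
    - {"tx": -20, "ty": 32, "tz": 0, "rx": 0, "ry": 0, "rz": 0, "grip": 40}
    - {"tx": -40, "ty": 64, "tz": 0, "rx": 0, "ry": 0, "rz": 0, "grip": 40}
    - {"tx": -60, "ty": 96, "tz": 0, "rx": 0, "ry": 0, "rz": 0, "grip": 30}
    - {"tx": -80, "ty": 128, "tz": 0, "rx": 0, "ry": 0, "rz": 0, "grip": 30}
    - {"tx": -100, "ty": 158, "tz": 0, "rx": 0, "ry": 0, "rz": 0, "grip": 30}

```text
t: 12.85
eef_pos: [0.5639, -0.0091, 0.2018]
eef_rot: [[0.139, 0.99, -0.002], [0.99, -0.139, 0.0], [0.0, -0.002, -1.0]]
ft_force: [-0.3, 0.3, 0.7]
gripper_width: 0.0303
```

Call:
play_rows:
  targets:
    - {"tx": 0, "ty": 0, "tz": 0, "rx": 0, "ry": 0, "rz": 0, "grip": 28}
    - {"tx": 0, "ty": 0, "tz": 30, "rx": 0, "ry": 0, "rz": 0, "grip": 28}
    - {"tx": 0, "ty": 0, "tz": 65, "rx": 0, "ry": 0, "rz": 0, "grip": 28}
    - {"tx": 0, "ty": 0, "tz": 90, "rx": 0, "ry": 0, "rz": 0, "grip": 28}
    - {"tx": 0, "ty": 0, "tz": 90, "rx": 0, "ry": 0, "rz": 0, "grip": 28}

```text
t: 13.27
eef_pos: [0.558, -0.007, 0.1073]
eef_rot: [[0.139, 0.99, -0.012], [0.99, -0.139, 0.002], [0.0, -0.012, -1.0]]
ft_force: [-0.4, 0.6, -0.0]
gripper_width: 0.0275
```

Call:
play_rows:
  targets:
    - {"tx": 0, "ty": 0, "tz": 0, "rx": 0, "ry": 0, "rz": 0, "grip": 28}
    - {"tx": 0, "ty": 0, "tz": 0, "rx": 0, "ry": 0, "rz": 0, "grip": 28}

```text
t: 13.43
eef_pos: [0.5637, -0.0077, 0.1138]
eef_rot: [[0.138, 0.99, 0.0], [0.99, -0.138, 0.0], [0.0, 0.0, -1.0]]
ft_force: [-0.1, 0.5, 1.0]
gripper_width: 0.028
```

```bash
python3 - <<'E'
from spares import *
s,p,d=snap('wrist','wp1');print(s['t'],s['eef_pos'],s['eef_rot'].round(3).tolist(),s['ft_force'],s['gripper_width'])
W=cloud(d,*cam('wrist',s));W[W[...,2]>.11]=np.nan
print(disc(W,.5643,-.008,.085,.02))
E
```

```text
13.4333 [ 0.56371655 -0.00766551  0.11377316] [[0.138, 0.99, 0.0], [0.99, -0.138, 0.0], [0.0, 0.0, -1.0]] [-0.08572608  0.51665612  0.95990186] 0.027951908448226582
(930, np.float64(0.0951), [0.5641, -0.008, 0.0951], 564.2, -8.7, 10.4)
```

Call:
play_rows:
  targets:
    - {"tx": 0, "ty": 0, "tz": 14, "rx": 0, "ry": 0, "rz": 0, "grip": 26}
    - {"tx": 0, "ty": 0, "tz": 28, "rx": 0, "ry": 0, "rz": 0, "grip": 26}
    - {"tx": 0, "ty": 0, "tz": 40, "rx": 0, "ry": 0, "rz": 0, "grip": 26}
    - {"tx": 0, "ty": 0, "tz": 44, "rx": 0, "ry": 0, "rz": 0, "grip": 26}
    - {"tx": 0, "ty": 0, "tz": 48, "rx": 0, "ry": 0, "rz": 0, "grip": 26}

```text
t: 13.9
eef_pos: [0.5641, -0.0078, 0.0664]
eef_rot: [[0.138, 0.99, 0.001], [0.99, -0.138, -0.0], [0.0, 0.001, -1.0]]
ft_force: [-3.4, 0.8, 8.5]
gripper_width: 0.0262
```

Call:
play_rows:
  targets:
    - {"tx": 0, "ty": 0, "tz": 4, "rx": 0, "ry": 0, "rz": 0, "grip": 26}
    - {"tx": 0, "ty": 0, "tz": 7, "rx": 0, "ry": 0, "rz": 0, "grip": 26}
    - {"tx": 0, "ty": 0, "tz": 9, "rx": 0, "ry": 0, "rz": 0, "grip": 26}
    - {"tx": 0, "ty": 0, "tz": 9, "rx": 0, "ry": 0, "rz": 0, "grip": 26}
    - {"tx": 0, "ty": 0, "tz": 9, "rx": 0, "ry": 0, "rz": 0, "grip": 26}

```text
t: 14.32
eef_pos: [0.5642, -0.0078, 0.0601]
eef_rot: [[0.138, 0.99, 0.002], [0.99, -0.138, -0.0], [0.0, 0.002, -1.0]]
ft_force: [-7.4, 1.6, 24.8]
gripper_width: 0.0258
```

Call:
play_rows:
  targets:
    - {"tx": 0, "ty": 0, "tz": 0, "rx": 0, "ry": 0, "rz": 0, "grip": 17}
    - {"tx": 0, "ty": 0, "tz": 0, "rx": 0, "ry": 0, "rz": 0, "grip": 15}
    - {"tx": 0, "ty": 0, "tz": 0, "rx": 0, "ry": 0, "rz": 0, "grip": 15}
    - {"tx": 0, "ty": 0, "tz": 0, "rx": 0, "ry": 0, "rz": 0, "grip": 15}

```text
t: 14.65
eef_pos: [0.5653, -0.0079, 0.0602]
eef_rot: [[0.138, 0.99, 0.004], [0.99, -0.138, -0.0], [0.0, 0.004, -1.0]]
ft_force: [-4.7, 0.2, 22.8]
gripper_width: 0.0194
```

Call:
play_rows:
  targets:
    - {"tx": 0, "ty": 0, "tz": -4, "rx": 0, "ry": 0, "rz": 0, "grip": 15}
    - {"tx": 0, "ty": 0, "tz": -8, "rx": 0, "ry": 0, "rz": 0, "grip": 15}
    - {"tx": 0, "ty": 0, "tz": -15, "rx": 0, "ry": 0, "rz": 0, "grip": 15}
    - {"tx": 0, "ty": 0, "tz": -25, "rx": 0, "ry": 0, "rz": 0, "grip": 15}
    - {"tx": 0, "ty": 0, "tz": -35, "rx": 0, "ry": 0, "rz": 0, "grip": 15}

```text
t: 15.07
eef_pos: [0.5638, -0.0079, 0.0924]
eef_rot: [[0.139, 0.99, 0.001], [0.99, -0.139, -0.0], [0.0, 0.001, -1.0]]
ft_force: [0.8, 0.1, 0.2]
gripper_width: 0.0194
```

Call:
play_rows:
  targets:
    - {"tx": 0, "ty": 0, "tz": -30, "rx": 0, "ry": 0, "rz": 0, "grip": 15}
    - {"tx": 0, "ty": 0, "tz": -60, "rx": 0, "ry": 0, "rz": 0, "grip": 15}
    - {"tx": 0, "ty": 0, "tz": -90, "rx": 0, "ry": 0, "rz": 0, "grip": 15}
    - {"tx": 0, "ty": 0, "tz": -120, "rx": 0, "ry": 0, "rz": 0, "grip": 15}
    - {"tx": 0, "ty": 0, "tz": -120, "rx": 0, "ry": 0, "rz": 0, "grip": 15}

```text
t: 15.48
eef_pos: [0.5676, -0.0083, 0.2184]
eef_rot: [[0.138, 0.99, 0.011], [0.99, -0.138, -0.001], [0.0, 0.011, -1.0]]
ft_force: [0.8, 0.4, 0.7]
gripper_width: 0.0196
```

```bash
python3 tray.py; python3 - <<'E'
from spares import *
W=cloud(np.load('ttray.npy'),*cam('top'));print('plug2 top cam',disc(W,.42,.113,.05,.05))
E
```

```text
15.4833 [ 0.56760143 -0.00830876  0.21843119] [[0.138, 0.99, 0.011], [0.99, -0.138, -0.001], [0.0, 0.011, -1.0]] 0.01955976702111334 [0.77923039 0.39038048 0.66996343]
wrist rim 4653 ((447.37548828125, 42.91050720214844), (163.9485321044922, 244.4346160888672), 3.690385103225708) 0.02797575332364849
top rim 243 ((444.2691345214844, 30.203712463378906), (131.3407745361328, 291.66412353515625), 13.639506340026855) 0.02670242165048653
plug2 top cam (155, np.float64(0.697), [0.4161, 0.0689, 0.6974], 415.9, 69.0, 16.2)
```

View pics/wtray.png

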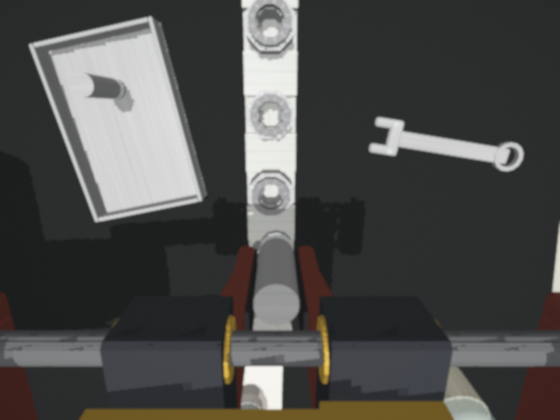

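The plug is held at (275,280), with the tray corners at (97,220), (203,198), (153,18), (33,45) and plug 2 upright at (78,88). Fittings 1-3 are all open. Checking the tray centre from its corners.

```bash
python3 - <<'E'
from spares import *
s=ctrl.get_state();c=cam('wrist',s)
P=[onz(u,v,.028,*c)[:2] for u,v in((97,220),(203,198),(153,18),(33,45))];P=np.array(P);print(P.round(4),P.mean(0).round(4))
d=np.load('wtray.npy');W=cloud(d,*c);m=(W[...,2]>.02)&(W[...,2]<.034)&(W[...,0]>.33)&(W[...,0]<.5)&(W[...,1]>-.04)&(W[...,1]<.2);print(cv2.minAreaRect((W[m][:,:2]*1000).astype(np.float32)))
q=np.r_[P[:2].mean(0)+ (P.mean(0)-P[:2].mean(0))*.55,0];print(q,toolmove(q-np.r_[s['eef_pos'][:2],0],s))
E
```

```text
[[ 0.3702 -0.0168]
 [ 0.4879 -0.0086]
 [ 0.4765  0.1644]
 [ 0.3607  0.1577]] [0.4238 0.0742]
((419.5660400390625, 73.81010437011719), (120.95771026611328, 180.632080078125), 3.491734743118286)
[0.42617576 0.03507884 0.        ] [  23.5 -143.2   -0.6]
```

Call:
play_rows:
  targets:
    - {"tx": 5, "ty": -35, "tz": 0, "rx": 0, "ry": 0, "rz": 0, "grip": 15}
    - {"tx": 10, "ty": -70, "tz": 0, "rx": 0, "ry": 0, "rz": 0, "grip": 15}
    - {"tx": 16, "ty": -105, "tz": 0, "rx": 0, "ry": 0, "rz": 0, "grip": 15}
    - {"tx": 22, "ty": -135, "tz": 0, "rx": 0, "ry": 0, "rz": 0, "grip": 15}
    - {"tx": 22, "ty": -142, "tz": 10, "rx": 0, "ry": 0, "rz": 0, "grip": 15}

```text
t: 16.0
eef_pos: [0.4199, 0.0351, 0.2004]
eef_rot: [[0.138, 0.99, -0.005], [0.99, -0.138, 0.001], [0.0, -0.005, -1.0]]
ft_force: [-0.3, -0.4, -1.0]
gripper_width: 0.0197
```

Call:
play_rows:
  targets:
    - {"tx": 0, "ty": 0, "tz": 35, "rx": 0, "ry": 0, "rz": 0, "grip": 15}
    - {"tx": 0, "ty": 0, "tz": 70, "rx": 0, "ry": 0, "rz": 0, "grip": 15}
    - {"tx": 0, "ty": 0, "tz": 105, "rx": 0, "ry": 0, "rz": 0, "grip": 15}
    - {"tx": 0, "ty": 0, "tz": 120, "rx": 0, "ry": 0, "rz": 0, "grip": 15}
    - {"tx": 0, "ty": 0, "tz": 120, "rx": 0, "ry": 0, "rz": 0, "grip": 15}

```text
t: 16.42
eef_pos: [0.4215, 0.0339, 0.0774]
eef_rot: [[0.139, 0.99, -0.01], [0.99, -0.139, 0.001], [-0.0, -0.01, -1.0]]
ft_force: [0.1, 0.4, -0.9]
gripper_width: 0.0196
```

Call:
play_rows:
  targets:
    - {"tx": 0, "ty": 0, "tz": 0, "rx": 0, "ry": 0, "rz": 0, "grip": 15}
    - {"tx": 0, "ty": 0, "tz": 12, "rx": 0, "ry": 0, "rz": 0, "grip": 15}
    - {"tx": 0, "ty": 0, "tz": 24, "rx": 0, "ry": 0, "rz": 0, "grip": 15}
    - {"tx": 0, "ty": 0, "tz": 37, "rx": 0, "ry": 0, "rz": 0, "grip": 15}
    - {"tx": 0, "ty": 0, "tz": 37, "rx": 0, "ry": 0, "rz": 0, "grip": 15}

```text
t: 16.83
eef_pos: [0.4258, 0.0336, 0.0439]
eef_rot: [[0.139, 0.99, -0.001], [0.99, -0.139, 0.0], [0.0, -0.001, -1.0]]
ft_force: [-0.8, 0.4, -1.7]
gripper_width: 0.0197
```

Call:
play_rows:
  targets:
    - {"tx": 0, "ty": 0, "tz": 0, "rx": 0, "ry": 0, "rz": 0, "grip": 24}
    - {"tx": 0, "ty": 0, "tz": 0, "rx": 0, "ry": 0, "rz": 0, "grip": 36}
    - {"tx": 0, "ty": 0, "tz": 0, "rx": 0, "ry": 0, "rz": 0, "grip": 46}
    - {"tx": 0, "ty": 0, "tz": 0, "rx": 0, "ry": 0, "rz": 0, "grip": 46}
    - {"tx": 0, "ty": 0, "tz": -30, "rx": 0, "ry": 0, "rz": 0, "grip": 46}

```text
t: 17.25
eef_pos: [0.4231, 0.0338, 0.0718]
eef_rot: [[0.139, 0.99, -0.007], [0.99, -0.139, 0.001], [-0.0, -0.007, -1.0]]
ft_force: [0.6, -0.7, 0.3]
gripper_width: 0.0447
```

Call:
play_rows:
  targets:
    - {"tx": 0, "ty": 0, "tz": -40, "rx": 0, "ry": 0, "rz": 0, "grip": 46}
    - {"tx": 0, "ty": 0, "tz": -80, "rx": 0, "ry": 0, "rz": 0, "grip": 46}
    - {"tx": 0, "ty": 0, "tz": -120, "rx": 0, "ry": 0, "rz": 0, "grip": 46}
    - {"tx": 0, "ty": 0, "tz": -160, "rx": 0, "ry": 0, "rz": 0, "grip": 46}
    - {"tx": 0, "ty": 0, "tz": -170, "rx": 0, "ry": 0, "rz": 0, "grip": 46}

```text
t: 17.67
eef_pos: [0.4292, 0.0334, 0.2508]
eef_rot: [[0.138, 0.99, 0.011], [0.99, -0.138, -0.001], [0.001, 0.011, -1.0]]
ft_force: [0.6, 0.3, -0.2]
gripper_width: 0.046
```

```bash
python3 - <<'E'
from spares import *
s,p,d=snap('wrist','wt3');print(s['eef_pos'],s['ft_force'])
W=cloud(d,*cam('wrist',s));W[W[...,2]>.15]=np.nan
print('plug1',disc(W,.4255,.034,.05,.03),'plug2',disc(W,.4218,.115,.05,.03))
E
```

```text
[0.42917619 0.03343779 0.25079089] [ 0.56862353  0.30810044 -0.21443459]
plug1 (308, np.float64(0.0771), [0.4256, 0.0327, 0.0772], 425.5, 32.4, 10.1) plug2 (360, np.float64(0.0772), [0.4213, 0.1117, 0.0772], 421.3, 111.6, 10.0)
```

Call:
play_rows:
  targets:
    - {"tx": -40, "ty": 7, "tz": 0, "rx": 0, "ry": 0, "rz": 0, "grip": 60}
    - {"tx": -80, "ty": 14, "tz": 0, "rx": 0, "ry": 0, "rz": 0, "grip": 60}
    - {"tx": -120, "ty": 20, "tz": 0, "rx": 0, "ry": 0, "rz": 0, "grip": 60}
    - {"tx": -160, "ty": 26, "tz": 0, "rx": 0, "ry": 0, "rz": 0, "grip": 60}
    - {"tx": -200, "ty": 32, "tz": 0, "rx": 0, "ry": 0, "rz": 0, "grip": 60}

```text
t: 18.13
eef_pos: [0.4289, -0.1703, 0.2435]
eef_rot: [[0.138, 0.99, -0.001], [0.99, -0.138, 0.001], [0.001, -0.001, -1.0]]
ft_force: [1.5, -0.4, 0.5]
gripper_width: 0.0599
```

Call:
play_rows:
  targets:
    - {"tx": -32, "ty": 5, "tz": 0, "rx": 0, "ry": 0, "rz": 0, "grip": 60}
    - {"tx": -63, "ty": 10, "tz": 0, "rx": 0, "ry": 0, "rz": 0, "grip": 60}
    - {"tx": -63, "ty": 10, "tz": 0, "rx": 0, "ry": 0, "rz": 0, "grip": 50}
    - {"tx": -63, "ty": 10, "tz": 0, "rx": 0, "ry": 0, "rz": 0, "grip": 50}

```text
t: 18.47
eef_pos: [0.4304, -0.2336, 0.2432]
eef_rot: [[0.142, 0.99, -0.001], [0.99, -0.142, 0.001], [0.001, -0.001, -1.0]]
ft_force: [-0.3, -0.1, 0.9]
gripper_width: 0.0512
```

```bash
python3 - <<'E'
from spares import *
s,p,d=snap('wrist','ws3');print(s['eef_pos'],s['eef_rot'].round(3).tolist(),s['ft_force'])
W=cloud(d,*cam('wrist',s));W[W[...,2]>.19]=np.nan
for nm,x,y in[('s1',.505,-.242),('s3',.431,-.231)]: print(nm,disc(W,x,y,.15))
E
```

```text
[ 0.43040026 -0.23363068  0.24316604] [[0.142, 0.99, -0.001], [0.99, -0.142, 0.001], [0.001, -0.001, -1.0]] [-0.27213988 -0.09094323  0.86719169]
s1 (1296, np.float64(0.1641), [0.5044, -0.2438, 0.1641], 504.9, -244.7, 15.7)
s3 (1275, np.float64(0.1641), [0.4309, -0.2324, 0.1641], 431.0, -233.3, 15.6)
```

Both plugs stand in the tray, tops at 77 mm. Taking spare 3.

Call:
play_rows:
  targets:
    - {"tx": 1, "ty": 0, "tz": 30, "rx": 0, "ry": 0, "rz": 0, "grip": 50}
    - {"tx": 1, "ty": 0, "tz": 60, "rx": 0, "ry": 0, "rz": 0, "grip": 50}
    - {"tx": 1, "ty": 0, "tz": 90, "rx": 0, "ry": 0, "rz": 0, "grip": 50}
    - {"tx": 1, "ty": 0, "tz": 118, "rx": 0, "ry": 0, "rz": 0, "grip": 50}
    - {"tx": 1, "ty": 0, "tz": 118, "rx": 0, "ry": 0, "rz": 0, "grip": 50}

```text
t: 18.93
eef_pos: [0.4276, -0.2274, 0.1217]
eef_rot: [[0.137, 0.991, -0.008], [0.991, -0.137, 0.006], [0.005, -0.009, -1.0]]
ft_force: [-0.5, 0.9, -0.7]
gripper_width: 0.0502
```

Call:
play_rows:
  targets:
    - {"tx": 0, "ty": 0, "tz": 0, "rx": 0, "ry": 0, "rz": 0, "grip": 36}
    - {"tx": 0, "ty": 0, "tz": 0, "rx": 0, "ry": 0, "rz": 0, "grip": 26}
    - {"tx": 0, "ty": 0, "tz": 0, "rx": 0, "ry": 0, "rz": 0, "grip": 24}
    - {"tx": 0, "ty": 0, "tz": 0, "rx": 0, "ry": 0, "rz": 0, "grip": 24}
    - {"tx": 0, "ty": 0, "tz": 0, "rx": 0, "ry": 0, "rz": 0, "grip": 24}

```text
t: 19.35
eef_pos: [0.4324, -0.2324, 0.1279]
eef_rot: [[0.139, 0.99, 0.003], [0.99, -0.138, -0.002], [-0.001, 0.003, -1.0]]
ft_force: [0.1, 0.6, 6.5]
gripper_width: 0.0294
```

Call:
play_rows:
  targets:
    - {"tx": 0, "ty": 0, "tz": -25, "rx": 0, "ry": 0, "rz": 0, "grip": 24}
    - {"tx": 0, "ty": 0, "tz": -60, "rx": 0, "ry": 0, "rz": 0, "grip": 24}
    - {"tx": 0, "ty": 0, "tz": -100, "rx": 0, "ry": 0, "rz": 0, "grip": 24}
    - {"tx": 0, "ty": 0, "tz": -140, "rx": 0, "ry": 0, "rz": 0, "grip": 24}
    - {"tx": 0, "ty": 0, "tz": -180, "rx": 0, "ry": 0, "rz": 0, "grip": 24}

```text
t: 19.77
eef_pos: [0.4306, -0.2313, 0.3085]
eef_rot: [[0.139, 0.99, 0.0], [0.99, -0.139, -0.0], [-0.0, 0.0, -1.0]]
ft_force: [1.2, -0.2, -1.2]
gripper_width: 0.0295
```

Call:
play_rows:
  targets:
    - {"tx": 38, "ty": 10, "tz": 0, "rx": 0, "ry": 0, "rz": 0, "grip": 24}
    - {"tx": 76, "ty": 20, "tz": 0, "rx": 0, "ry": 0, "rz": 0, "grip": 24}
    - {"tx": 115, "ty": 30, "tz": 0, "rx": 0, "ry": 0, "rz": 0, "grip": 24}
    - {"tx": 154, "ty": 40, "tz": 0, "rx": 0, "ry": 0, "rz": 0, "grip": 24}
    - {"tx": 193, "ty": 49, "tz": 0, "rx": 0, "ry": 0, "rz": 0, "grip": 24}

```text
t: 20.18
eef_pos: [0.5068, -0.0457, 0.307]
eef_rot: [[0.139, 0.99, 0.001], [0.99, -0.139, -0.0], [0.0, 0.001, -1.0]]
ft_force: [0.3, -0.1, -0.9]
gripper_width: 0.0298
```

Call:
play_rows:
  targets:
    - {"tx": 39, "ty": 10, "tz": 0, "rx": 0, "ry": 0, "rz": 0, "grip": 24}
    - {"tx": 78, "ty": 20, "tz": 0, "rx": 0, "ry": 0, "rz": 0, "grip": 24}
    - {"tx": 117, "ty": 30, "tz": 0, "rx": 0, "ry": 0, "rz": 0, "grip": 24}
    - {"tx": 156, "ty": 40, "tz": 0, "rx": 0, "ry": 0, "rz": 0, "grip": 24}
    - {"tx": 195, "ty": 50, "tz": 0, "rx": 0, "ry": 0, "rz": 0, "grip": 24}

```text
t: 20.6
eef_pos: [0.5832, 0.1408, 0.3067]
eef_rot: [[0.139, 0.99, 0.001], [0.99, -0.139, 0.0], [0.0, 0.001, -1.0]]
ft_force: [-0.1, -0.6, -1.9]
gripper_width: 0.0297
```

Call:
play_rows:
  targets:
    - {"tx": 0, "ty": 0, "tz": 0, "rx": 0, "ry": 0, "rz": 0, "grip": 24}
    - {"tx": 0, "ty": 0, "tz": 0, "rx": 0, "ry": 0, "rz": 0, "grip": 24}
    - {"tx": 0, "ty": 0, "tz": 0, "rx": 0, "ry": 0, "rz": 0, "grip": 24}

```text
t: 20.85
eef_pos: [0.5824, 0.1385, 0.3061]
eef_rot: [[0.138, 0.99, -0.001], [0.99, -0.138, -0.001], [-0.001, -0.001, -1.0]]
ft_force: [0.9, 0.1, -2.1]
gripper_width: 0.0295
```

```bash
python3 - <<'E'
from spares import *
s,p,d=snap('wrist','wh3');print(s['eef_pos'],s['eef_rot'].round(3).tolist(),s['ft_force'],s['gripper_width'])
print('delta to p3',toolmove(np.array([.5848,.1400,s['eef_pos'][2]])-s['eef_pos'],s))
s2,p,d=snap('side','sh3')
W=cloud(d,*cam('side'));m=(np.hypot(W[...,0]-s['eef_pos'][0],W[...,1]-s['eef_pos'][1])<.03)&(W[...,2]>.15)&(W[...,2]<.30)
q=W[m];print(len(q),q[:,2].min() if len(q) else '')
for z in(.20,.22,.24,.26):
    k=q[abs(q[:,2]-z)<.008]
    if len(k)>5:print(z,len(k),k.mean(0).round(4))
E
```

```text
[0.58243916 0.13847548 0.30612233] [[0.138, 0.99, -0.001], [0.99, -0.138, -0.001], [-0.001, -0.001, -1.0]] [ 0.91693886  0.06457048 -2.11552967] 0.02951593964247673
delta to p3 [ 1.8  2.1 -0. ]
334 0.19433101392591312
0.2 31 [0.5787 0.1304 0.2008]
0.22 38 [0.5781 0.1273 0.22  ]
0.24 34 [0.5783 0.1277 0.2391]
0.26 72 [0.5771 0.1245 0.2599]
```

View pics/wh3.png

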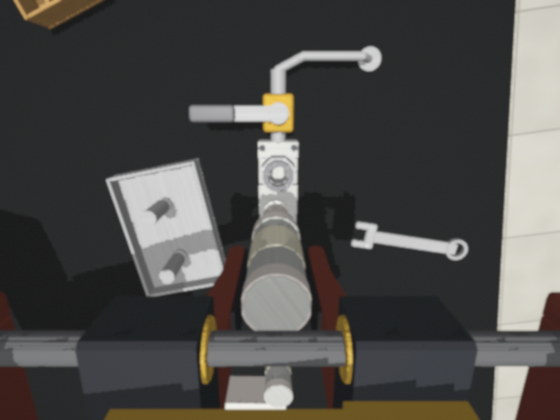

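The spare hangs upright at (277,270). The open fitting 3 is at (278,173), both plugs are in the tray, and the lever is shut. Lowering.

Call:
play_rows:
  targets:
    - {"tx": 1.8, "ty": 2.1, "tz": 30, "rx": 0, "ry": 0, "rz": 0, "grip": 24}
    - {"tx": 1.8, "ty": 2.1, "tz": 60, "rx": 0, "ry": 0, "rz": 0, "grip": 24}
    - {"tx": 1.8, "ty": 2.1, "tz": 90, "rx": 0, "ry": 0, "rz": 0, "grip": 24}
    - {"tx": 1.8, "ty": 2.1, "tz": 110, "rx": 0, "ry": 0, "rz": 0, "grip": 24}
    - {"tx": 1.8, "ty": 2.1, "tz": 110, "rx": 0, "ry": 0, "rz": 0, "grip": 24}

```text
t: 21.37
eef_pos: [0.5816, 0.1382, 0.1919]
eef_rot: [[0.141, 0.99, -0.008], [0.99, -0.141, -0.001], [-0.002, -0.008, -1.0]]
ft_force: [-0.7, -0.4, -1.3]
gripper_width: 0.0296
```

Call:
play_rows:
  targets:
    - {"tx": 0, "ty": 0, "tz": 0, "rx": 0, "ry": 0, "rz": 0, "grip": 24}
    - {"tx": 0, "ty": 0, "tz": 0, "rx": 0, "ry": 0, "rz": 0, "grip": 24}
    - {"tx": 0, "ty": 0, "tz": 0, "rx": 0, "ry": 0, "rz": 0, "grip": 24}

```text
t: 21.62
eef_pos: [0.5868, 0.14, 0.1984]
eef_rot: [[0.139, 0.99, 0.004], [0.99, -0.139, 0.001], [0.001, 0.004, -1.0]]
ft_force: [0.1, -0.4, -2.4]
gripper_width: 0.0295
```

```bash
python3 - <<'E'
from spares import *
s,p,d=snap('wrist','wi3');print(s['eef_pos'],s['eef_rot'].round(3).tolist(),s['ft_force'])
print('delta to p3',toolmove(np.array([.5848,.1400,s['eef_pos'][2]])-s['eef_pos'],s))
cv2.imwrite('pics/wi3c.png',cv2.resize(p[120:320,180:380,::-1],None,fx=3,fy=3))
E
```

```text
[0.5868195  0.14000621 0.19838559] [[0.139, 0.99, 0.004], [0.99, -0.139, 0.001], [0.001, 0.004, -1.0]] [ 0.11585836 -0.37608235 -2.40350976]
delta to p3 [-0.3 -2.  -0. ]
```

View pics/wi3c.png

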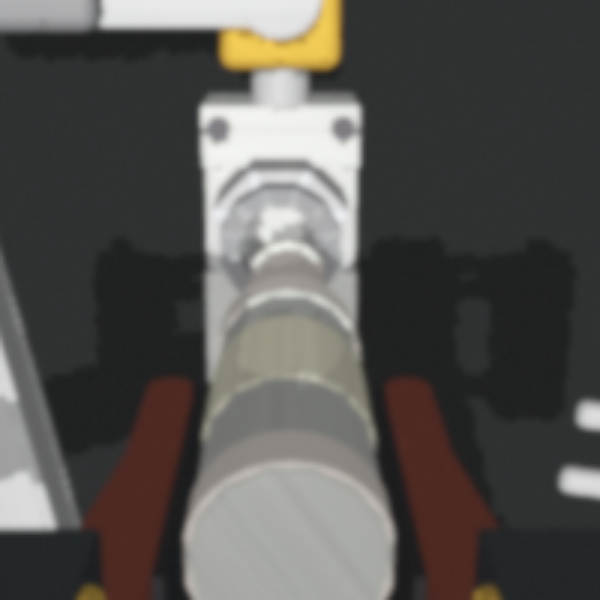

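The tip (290,260) lies slightly right of the bore (283,222), consistent with the measured 2 mm sway. Letting it settle.

Call:
play_rows:
  targets:
    - {"tx": 0, "ty": 0, "tz": 0, "rx": 0, "ry": 0, "rz": 0, "grip": 24}
    - {"tx": 0, "ty": 0, "tz": 0, "rx": 0, "ry": 0, "rz": 0, "grip": 24}
    - {"tx": 0, "ty": 0, "tz": 0, "rx": 0, "ry": 0, "rz": 0, "grip": 24}
    - {"tx": 0, "ty": 0, "tz": 0, "rx": 0, "ry": 0, "rz": 0, "grip": 24}

```text
t: 22.0
eef_pos: [0.5855, 0.1405, 0.1965]
eef_rot: [[0.138, 0.99, 0.0], [0.99, -0.138, 0.0], [0.0, 0.0, -1.0]]
ft_force: [0.1, 0.7, -2.9]
gripper_width: 0.0296
```

Call:
play_rows:
  targets:
    - {"tx": 0, "ty": 0, "tz": 0, "rx": 0, "ry": 0, "rz": 0, "grip": 24}
    - {"tx": 0, "ty": 0, "tz": 0, "rx": 0, "ry": 0, "rz": 0, "grip": 24}

```text
t: 22.17
eef_pos: [0.5853, 0.1404, 0.1961]
eef_rot: [[0.138, 0.99, -0.0], [0.99, -0.138, 0.0], [0.0, -0.0, -1.0]]
ft_force: [-0.2, -0.3, -1.9]
gripper_width: 0.0298
```

Call:
play_rows:
  targets:
    - {"tx": -0.3, "ty": -0.4, "tz": 7, "rx": 0, "ry": 0, "rz": 0, "grip": 24}
    - {"tx": -0.3, "ty": -0.4, "tz": 14, "rx": 0, "ry": 0, "rz": 0, "grip": 24}
    - {"tx": -0.3, "ty": -0.4, "tz": 21, "rx": 0, "ry": 0, "rz": 0, "grip": 24}
    - {"tx": -0.3, "ty": -0.4, "tz": 28, "rx": 0, "ry": 0, "rz": 0, "grip": 24}
    - {"tx": -0.3, "ty": -0.4, "tz": 28, "rx": 0, "ry": 0, "rz": 0, "grip": 24}

```text
t: 22.58
eef_pos: [0.5841, 0.1401, 0.1661]
eef_rot: [[0.139, 0.99, -0.002], [0.99, -0.139, -0.0], [-0.0, -0.002, -1.0]]
ft_force: [0.3, -0.4, -1.0]
gripper_width: 0.0295
```

Call:
play_rows:
  targets:
    - {"tx": 0, "ty": 0, "tz": 6, "rx": 0, "ry": 0, "rz": 0, "grip": 24}
    - {"tx": 0, "ty": 0, "tz": 12, "rx": 0, "ry": 0, "rz": 0, "grip": 24}
    - {"tx": 0, "ty": 0, "tz": 15, "rx": 0, "ry": 0, "rz": 0, "grip": 24}

```text
t: 22.83
eef_pos: [0.5846, 0.1401, 0.1523]
eef_rot: [[0.139, 0.99, -0.001], [0.99, -0.139, 0.0], [0.0, -0.001, -1.0]]
ft_force: [0.3, 0.3, -0.9]
gripper_width: 0.0292
```

Call:
play_rows:
  targets:
    - {"tx": 0, "ty": 0, "tz": 4, "rx": 0, "ry": 0, "rz": 0, "grip": 24}
    - {"tx": 0, "ty": 0, "tz": 8, "rx": 0, "ry": 0, "rz": 0, "grip": 24}
    - {"tx": 0, "ty": 0, "tz": 11, "rx": 0, "ry": 0, "rz": 0, "grip": 24}
    - {"tx": 0, "ty": 0, "tz": 14, "rx": 0, "ry": 0, "rz": 0, "grip": 24}
    - {"tx": 0, "ty": 0, "tz": 17, "rx": 0, "ry": 0, "rz": 0, "grip": 24}

```text
t: 23.25
eef_pos: [0.5853, 0.1403, 0.137]
eef_rot: [[0.139, 0.99, 0.001], [0.99, -0.139, 0.0], [0.001, 0.001, -1.0]]
ft_force: [-1.4, -0.1, 3.7]
gripper_width: 0.0293
```

Call:
play_rows:
  targets:
    - {"tx": 0, "ty": 0, "tz": 2, "rx": 0, "ry": 0, "rz": 0, "grip": 24}
    - {"tx": 0, "ty": 0, "tz": 2, "rx": 0, "ry": 0, "rz": 0, "grip": 24}

```text
t: 23.42
eef_pos: [0.5854, 0.1402, 0.1351]
eef_rot: [[0.138, 0.99, 0.001], [0.99, -0.138, 0.0], [0.0, 0.001, -1.0]]
ft_force: [-1.5, -0.2, 7.1]
gripper_width: 0.0296
```

Call:
play_rows:
  targets:
    - {"tx": 0, "ty": 0, "tz": 2, "rx": 0, "ry": 0, "rz": 0, "grip": 24}
    - {"tx": 0, "ty": 0, "tz": 4, "rx": 0, "ry": 0, "rz": 0, "grip": 24}
    - {"tx": 0, "ty": 0, "tz": 4, "rx": 0, "ry": 0, "rz": 0, "grip": 24}

```text
t: 23.67
eef_pos: [0.5871, 0.1407, 0.1346]
eef_rot: [[0.139, 0.99, 0.005], [0.99, -0.139, 0.001], [0.002, 0.005, -1.0]]
ft_force: [-5.8, 0.8, 30.9]
gripper_width: 0.0297
```

```bash
cat > chk.py <<'E'
from spares import *
import sys
s,p,d=snap('wrist','chk');print(s['t'],s['eef_pos'],s['ft_force'],s['gripper_width'])
W=cloud(d,*cam('wrist',s));W[W[...,2]>.185]=np.nan
x,y=float(sys.argv[1]),float(sys.argv[2])
print('top',disc(W,x,y,.14,.025))
r=np.hypot(W[...,0]-x,W[...,1]-y)
m=(r>.013)&(r<.02)&(W[...,2]>.05)&(W[...,2]<.075);q=W[m][:,2];print('collar',len(q),np.percentile(q,[25,50,75]).round(4) if len(q) else '')
E
python3 chk.py .5848 .1402
```

```text
23.6667 [0.587053   0.1407029  0.13457184] [-5.75018887  0.79451015 30.89913676] 0.029697574273050694
top (4013, np.float64(0.1706), [0.5867, 0.1427, 0.1708], 585.6, 146.2, 22.5)
collar 890 [0.06   0.0684 0.0695]
```

Call:
play_rows:
  targets:
    - {"tx": 0, "ty": 0, "tz": -4, "rx": 0, "ry": 0, "rz": 0, "grip": 34}
    - {"tx": 0, "ty": 0, "tz": -4, "rx": 0, "ry": 0, "rz": 0, "grip": 46}
    - {"tx": 0, "ty": 0, "tz": -4, "rx": 0, "ry": 0, "rz": 0, "grip": 50}
    - {"tx": 0, "ty": 0, "tz": -40, "rx": 0, "ry": 0, "rz": 0, "grip": 50}
    - {"tx": 0, "ty": 0, "tz": -80, "rx": 0, "ry": 0, "rz": 0, "grip": 50}

```text
t: 24.13
eef_pos: [0.5819, 0.1396, 0.207]
eef_rot: [[0.139, 0.99, -0.009], [0.99, -0.139, -0.001], [-0.002, -0.009, -1.0]]
ft_force: [1.5, -0.5, -0.6]
gripper_width: 0.0499
```

Call:
play_rows:
  targets:
    - {"tx": 0, "ty": 0, "tz": -35, "rx": 0, "ry": 0, "rz": 0, "grip": 50}
    - {"tx": 0, "ty": 0, "tz": -35, "rx": 0, "ry": 0, "rz": 0, "grip": 50}
    - {"tx": 0, "ty": 0, "tz": -35, "rx": 0, "ry": 0, "rz": 0, "grip": 50}

```text
t: 24.38
eef_pos: [0.5863, 0.1402, 0.2467]
eef_rot: [[0.139, 0.99, 0.004], [0.99, -0.139, 0.001], [0.001, 0.004, -1.0]]
ft_force: [-0.2, -0.1, -0.3]
gripper_width: 0.0498
```

```bash
python3 chk.py .5848 .1402
```

```text
24.3833 [0.58633202 0.14022453 0.2467404 ] [-0.15831917 -0.11816701 -0.28111611] 0.04979649785632076
top (1308, np.float64(0.1709), [0.5847, 0.1399, 0.1711], 584.7, 139.1, 15.5)
collar 412 [0.0599 0.0685 0.0695]
```

Call:
play_rows:
  targets:
    - {"tx": -39, "ty": -3, "tz": 0, "rx": 0, "ry": 0, "rz": 0, "grip": 50}
    - {"tx": -78, "ty": -5, "tz": 0, "rx": 0, "ry": 0, "rz": 0, "grip": 50}
    - {"tx": -117, "ty": -8, "tz": 0, "rx": 0, "ry": 0, "rz": 0, "grip": 50}
    - {"tx": -156, "ty": -10, "tz": 0, "rx": 0, "ry": 0, "rz": 0, "grip": 50}
    - {"tx": -195, "ty": -13, "tz": 0, "rx": 0, "ry": 0, "rz": 0, "grip": 50}

```text
t: 24.85
eef_pos: [0.5429, -0.0524, 0.2424]
eef_rot: [[0.138, 0.99, -0.005], [0.99, -0.138, 0.001], [0.0, -0.005, -1.0]]
ft_force: [0.0, 0.6, 0.1]
gripper_width: 0.0503
```

Call:
play_rows:
  targets:
    - {"tx": -39, "ty": -3, "tz": 0, "rx": 0, "ry": 0, "rz": 0, "grip": 50}
    - {"tx": -78, "ty": -5, "tz": 0, "rx": 0, "ry": 0, "rz": 0, "grip": 50}
    - {"tx": -117, "ty": -8, "tz": 0, "rx": 0, "ry": 0, "rz": 0, "grip": 50}
    - {"tx": -156, "ty": -10, "tz": 0, "rx": 0, "ry": 0, "rz": 0, "grip": 50}
    - {"tx": -195, "ty": -13, "tz": 0, "rx": 0, "ry": 0, "rz": 0, "grip": 50}

```text
t: 25.27
eef_pos: [0.5031, -0.2435, 0.2424]
eef_rot: [[0.139, 0.99, -0.004], [0.99, -0.139, 0.003], [0.002, -0.004, -1.0]]
ft_force: [1.4, -0.1, 0.3]
gripper_width: 0.05
```

Call:
play_rows:
  targets:
    - {"tx": 0, "ty": 0, "tz": 0, "rx": 0, "ry": 0, "rz": 0, "grip": 50}
    - {"tx": 0, "ty": 0, "tz": 0, "rx": 0, "ry": 0, "rz": 0, "grip": 50}
    - {"tx": 0, "ty": 0, "tz": 0, "rx": 0, "ry": 0, "rz": 0, "grip": 50}
    - {"tx": 0, "ty": 0, "tz": 0, "rx": 0, "ry": 0, "rz": 0, "grip": 50}

```text
t: 25.6
eef_pos: [0.5046, -0.2409, 0.2438]
eef_rot: [[0.138, 0.99, -0.002], [0.99, -0.138, 0.002], [0.002, -0.002, -1.0]]
ft_force: [-0.3, -0.3, -0.3]
gripper_width: 0.0501
```

```bash
python3 - <<'E'
from spares import *
s,p,d=snap('wrist','ws1');print(s['eef_pos'],s['eef_rot'].round(3).tolist(),s['ft_force'])
W=cloud(d,*cam('wrist',s));W[W[...,2]>.19]=np.nan
r=disc(W,.5047,-.2433,.15);print(r);print(toolmove(np.array(r[2])-s['eef_pos'],s))
E
```

```text
[ 0.50460868 -0.24085579  0.24380939] [[0.138, 0.99, -0.002], [0.99, -0.138, 0.002], [0.002, -0.002, -1.0]] [-0.28806801 -0.25840783 -0.31684476]
(1259, np.float64(0.1641), [0.505, -0.244, 0.1641], 505.0, -244.7, 15.5)
[-3.2  1.  79.7]
```

Fitting 3 is locked (top 171 mm, collar up). Taking spare 1.

Call:
play_rows:
  targets:
    - {"tx": -1.7, "ty": 0.5, "tz": 30, "rx": 0, "ry": 0, "rz": 0, "grip": 50}
    - {"tx": -1.7, "ty": 0.5, "tz": 60, "rx": 0, "ry": 0, "rz": 0, "grip": 50}
    - {"tx": -1.7, "ty": 0.5, "tz": 90, "rx": 0, "ry": 0, "rz": 0, "grip": 50}
    - {"tx": -1.7, "ty": 0.5, "tz": 117, "rx": 0, "ry": 0, "rz": 0, "grip": 50}
    - {"tx": -1.7, "ty": 0.5, "tz": 117, "rx": 0, "ry": 0, "rz": 0, "grip": 50}

```text
t: 26.07
eef_pos: [0.5022, -0.2405, 0.1233]
eef_rot: [[0.136, 0.991, -0.008], [0.991, -0.136, 0.005], [0.004, -0.009, -1.0]]
ft_force: [-1.1, -0.2, -0.5]
gripper_width: 0.0503
```

Call:
play_rows:
  targets:
    - {"tx": 0, "ty": 0, "tz": 0, "rx": 0, "ry": 0, "rz": 0, "grip": 50}
    - {"tx": 0, "ty": 0, "tz": 0, "rx": 0, "ry": 0, "rz": 0, "grip": 50}
    - {"tx": 0, "ty": 0, "tz": 0, "rx": 0, "ry": 0, "rz": 0, "grip": 50}
    - {"tx": 0, "ty": 0, "tz": 0, "rx": 0, "ry": 0, "rz": 0, "grip": 50}

```text
t: 26.4
eef_pos: [0.5067, -0.2448, 0.1301]
eef_rot: [[0.138, 0.99, 0.003], [0.99, -0.138, -0.002], [-0.001, 0.003, -1.0]]
ft_force: [0.2, -1.1, -0.0]
gripper_width: 0.0501
```

Call:
play_rows:
  targets:
    - {"tx": 0, "ty": 0, "tz": 0, "rx": 0, "ry": 0, "rz": 0, "grip": 36}
    - {"tx": 0, "ty": 0, "tz": 0, "rx": 0, "ry": 0, "rz": 0, "grip": 26}
    - {"tx": 0, "ty": 0, "tz": 0, "rx": 0, "ry": 0, "rz": 0, "grip": 24}
    - {"tx": 0, "ty": 0, "tz": 0, "rx": 0, "ry": 0, "rz": 0, "grip": 24}
    - {"tx": 0, "ty": 0, "tz": 0, "rx": 0, "ry": 0, "rz": 0, "grip": 24}

```text
t: 26.82
eef_pos: [0.5055, -0.2445, 0.1286]
eef_rot: [[0.139, 0.99, 0.0], [0.99, -0.139, -0.0], [-0.0, 0.0, -1.0]]
ft_force: [-0.0, 0.3, 3.5]
gripper_width: 0.0293
```

Call:
play_rows:
  targets:
    - {"tx": 0, "ty": 0, "tz": -25, "rx": 0, "ry": 0, "rz": 0, "grip": 24}
    - {"tx": 0, "ty": 0, "tz": -60, "rx": 0, "ry": 0, "rz": 0, "grip": 24}
    - {"tx": 0, "ty": 0, "tz": -100, "rx": 0, "ry": 0, "rz": 0, "grip": 24}
    - {"tx": 0, "ty": 0, "tz": -140, "rx": 0, "ry": 0, "rz": 0, "grip": 24}
    - {"tx": 0, "ty": 0, "tz": -180, "rx": 0, "ry": 0, "rz": 0, "grip": 24}

```text
t: 27.23
eef_pos: [0.5047, -0.2439, 0.3095]
eef_rot: [[0.139, 0.99, -0.001], [0.99, -0.139, 0.001], [0.001, -0.001, -1.0]]
ft_force: [0.7, -0.8, -2.0]
gripper_width: 0.0296
```

Call:
play_rows:
  targets:
    - {"tx": 35, "ty": 3, "tz": 0, "rx": 0, "ry": 0, "rz": 0, "grip": 24}
    - {"tx": 70, "ty": 6, "tz": 0, "rx": 0, "ry": 0, "rz": 0, "grip": 24}
    - {"tx": 105, "ty": 9, "tz": 0, "rx": 0, "ry": 0, "rz": 0, "grip": 24}
    - {"tx": 140, "ty": 11, "tz": 0, "rx": 0, "ry": 0, "rz": 0, "grip": 24}
    - {"tx": 175, "ty": 14, "tz": 0, "rx": 0, "ry": 0, "rz": 0, "grip": 24}

```text
t: 27.65
eef_pos: [0.5431, -0.0714, 0.3079]
eef_rot: [[0.139, 0.99, -0.001], [0.99, -0.139, 0.0], [0.0, -0.001, -1.0]]
ft_force: [-0.0, 0.6, -1.2]
gripper_width: 0.0297
```

Call:
play_rows:
  targets:
    - {"tx": 35, "ty": 3, "tz": 0, "rx": 0, "ry": 0, "rz": 0, "grip": 24}
    - {"tx": 70, "ty": 6, "tz": 0, "rx": 0, "ry": 0, "rz": 0, "grip": 24}
    - {"tx": 105, "ty": 8, "tz": 0, "rx": 0, "ry": 0, "rz": 0, "grip": 24}
    - {"tx": 130, "ty": 10, "tz": 0, "rx": 0, "ry": 0, "rz": 0, "grip": 24}
    - {"tx": 141.5, "ty": 11, "tz": 0, "rx": 0, "ry": 0, "rz": 0, "grip": 24}

```text
t: 28.07
eef_pos: [0.5739, 0.069, 0.3076]
eef_rot: [[0.136, 0.991, -0.001], [0.991, -0.136, 0.001], [0.001, -0.001, -1.0]]
ft_force: [-0.4, -0.1, -0.8]
gripper_width: 0.0295
```

Call:
play_rows:
  targets:
    - {"tx": 0, "ty": 0, "tz": 30, "rx": 0, "ry": 0, "rz": 0, "grip": 24}
    - {"tx": 0, "ty": 0, "tz": 60, "rx": 0, "ry": 0, "rz": 0, "grip": 24}
    - {"tx": 0, "ty": 0, "tz": 85, "rx": 0, "ry": 0, "rz": 0, "grip": 24}
    - {"tx": 0, "ty": 0, "tz": 105, "rx": 0, "ry": 0, "rz": 0, "grip": 24}
    - {"tx": 0, "ty": 0, "tz": 110, "rx": 0, "ry": 0, "rz": 0, "grip": 24}

```text
t: 28.48
eef_pos: [0.5711, 0.0651, 0.1942]
eef_rot: [[0.139, 0.99, -0.007], [0.99, -0.139, -0.0], [-0.001, -0.007, -1.0]]
ft_force: [-0.2, 0.2, -1.7]
gripper_width: 0.0294
```

Call:
play_rows:
  targets:
    - {"tx": 0, "ty": 0, "tz": 0, "rx": 0, "ry": 0, "rz": 0, "grip": 24}
    - {"tx": 0, "ty": 0, "tz": 0, "rx": 0, "ry": 0, "rz": 0, "grip": 24}
    - {"tx": 0, "ty": 0, "tz": 0, "rx": 0, "ry": 0, "rz": 0, "grip": 24}
    - {"tx": 0, "ty": 0, "tz": 0, "rx": 0, "ry": 0, "rz": 0, "grip": 24}
    - {"tx": 0, "ty": 0, "tz": 0, "rx": 0, "ry": 0, "rz": 0, "grip": 24}

```text
t: 28.9
eef_pos: [0.5749, 0.0656, 0.1995]
eef_rot: [[0.139, 0.99, 0.002], [0.99, -0.139, 0.0], [0.0, 0.002, -1.0]]
ft_force: [-0.6, 0.3, -0.5]
gripper_width: 0.0298
```

Call:
play_rows:
  targets:
    - {"tx": 0, "ty": 0, "tz": 0, "rx": 0, "ry": 0, "rz": 0, "grip": 24}
    - {"tx": 0, "ty": 0, "tz": 0, "rx": 0, "ry": 0, "rz": 0, "grip": 24}
    - {"tx": 0, "ty": 0, "tz": 0, "rx": 0, "ry": 0, "rz": 0, "grip": 24}
    - {"tx": 0, "ty": 0, "tz": 0, "rx": 0, "ry": 0, "rz": 0, "grip": 24}

```text
t: 29.23
eef_pos: [0.574, 0.0657, 0.1983]
eef_rot: [[0.139, 0.99, 0.0], [0.99, -0.139, 0.0], [0.0, 0.0, -1.0]]
ft_force: [0.1, -0.6, -0.4]
gripper_width: 0.0296
```

Call:
play_rows:
  targets:
    - {"tx": 0.1, "ty": 0.5, "tz": 7, "rx": 0, "ry": 0, "rz": 0, "grip": 24}
    - {"tx": 0.1, "ty": 0.5, "tz": 14, "rx": 0, "ry": 0, "rz": 0, "grip": 24}
    - {"tx": 0.1, "ty": 0.5, "tz": 21, "rx": 0, "ry": 0, "rz": 0, "grip": 24}
    - {"tx": 0.1, "ty": 0.5, "tz": 28, "rx": 0, "ry": 0, "rz": 0, "grip": 24}
    - {"tx": 0.1, "ty": 0.5, "tz": 31, "rx": 0, "ry": 0, "rz": 0, "grip": 24}

```text
t: 29.65
eef_pos: [0.5735, 0.0657, 0.1654]
eef_rot: [[0.139, 0.99, -0.002], [0.99, -0.139, 0.0], [-0.0, -0.002, -1.0]]
ft_force: [0.1, -0.1, -1.7]
gripper_width: 0.0298
```

Call:
play_rows:
  targets:
    - {"tx": 0, "ty": 0, "tz": 6, "rx": 0, "ry": 0, "rz": 0, "grip": 24}
    - {"tx": 0, "ty": 0, "tz": 12, "rx": 0, "ry": 0, "rz": 0, "grip": 24}
    - {"tx": 0, "ty": 0, "tz": 15, "rx": 0, "ry": 0, "rz": 0, "grip": 24}

```text
t: 29.9
eef_pos: [0.5741, 0.0657, 0.1511]
eef_rot: [[0.139, 0.99, -0.001], [0.99, -0.139, 0.0], [-0.0, -0.001, -1.0]]
ft_force: [-1.1, -0.5, -2.5]
gripper_width: 0.0295
```

Call:
play_rows:
  targets:
    - {"tx": 0, "ty": 0, "tz": 4, "rx": 0, "ry": 0, "rz": 0, "grip": 24}
    - {"tx": 0, "ty": 0, "tz": 8, "rx": 0, "ry": 0, "rz": 0, "grip": 24}
    - {"tx": 0, "ty": 0, "tz": 11, "rx": 0, "ry": 0, "rz": 0, "grip": 24}
    - {"tx": 0, "ty": 0, "tz": 14, "rx": 0, "ry": 0, "rz": 0, "grip": 24}
    - {"tx": 0, "ty": 0, "tz": 17, "rx": 0, "ry": 0, "rz": 0, "grip": 24}

```text
t: 30.32
eef_pos: [0.5746, 0.0658, 0.1355]
eef_rot: [[0.139, 0.99, 0.001], [0.99, -0.139, 0.0], [0.0, 0.001, -1.0]]
ft_force: [-2.3, 1.5, 29.4]
gripper_width: 0.0293
```

Call:
play_rows:
  targets:
    - {"tx": 0, "ty": 0, "tz": 2, "rx": 0, "ry": 0, "rz": 0, "grip": 24}
    - {"tx": 0, "ty": 0, "tz": 4, "rx": 0, "ry": 0, "rz": 0, "grip": 24}
    - {"tx": 0, "ty": 0, "tz": 4, "rx": 0, "ry": 0, "rz": 0, "grip": 24}

```text
t: 30.57
eef_pos: [0.5766, 0.0659, 0.135]
eef_rot: [[0.138, 0.99, 0.005], [0.99, -0.138, 0.0], [0.001, 0.005, -1.0]]
ft_force: [-5.3, 0.4, 27.5]
gripper_width: 0.0298
```

Call:
play_rows:
  targets:
    - {"tx": 0, "ty": 0, "tz": -4, "rx": 0, "ry": 0, "rz": 0, "grip": 34}
    - {"tx": 0, "ty": 0, "tz": -4, "rx": 0, "ry": 0, "rz": 0, "grip": 46}
    - {"tx": 0, "ty": 0, "tz": -4, "rx": 0, "ry": 0, "rz": 0, "grip": 50}
    - {"tx": 0, "ty": 0, "tz": -40, "rx": 0, "ry": 0, "rz": 0, "grip": 50}
    - {"tx": 0, "ty": 0, "tz": -80, "rx": 0, "ry": 0, "rz": 0, "grip": 50}

```text
t: 30.98
eef_pos: [0.5716, 0.0657, 0.2083]
eef_rot: [[0.139, 0.99, -0.008], [0.99, -0.139, 0.0], [-0.001, -0.008, -1.0]]
ft_force: [0.5, -0.0, 0.3]
gripper_width: 0.0501
```

Call:
play_rows:
  targets:
    - {"tx": 0, "ty": 0, "tz": -35, "rx": 0, "ry": 0, "rz": 0, "grip": 50}
    - {"tx": 0, "ty": 0, "tz": -35, "rx": 0, "ry": 0, "rz": 0, "grip": 50}
    - {"tx": 0, "ty": 0, "tz": -35, "rx": 0, "ry": 0, "rz": 0, "grip": 50}

```text
t: 31.23
eef_pos: [0.5761, 0.0657, 0.2478]
eef_rot: [[0.139, 0.99, 0.004], [0.99, -0.139, 0.0], [0.001, 0.004, -1.0]]
ft_force: [-0.9, -0.6, -0.1]
gripper_width: 0.05
```

```bash
python3 chk.py .5745 .066
```

```text
31.2333 [0.57607729 0.06573471 0.24782289] [-0.93953464 -0.55009001 -0.11174559] 0.0500406004493686
top (1303, np.float64(0.171), [0.5741, 0.0664, 0.1711], 574.2, 65.4, 15.8)
collar 406 [0.0598 0.0683 0.0695]
```

Call:
play_rows:
  targets:
    - {"tx": -39, "ty": -3, "tz": 0, "rx": 0, "ry": 0, "rz": 0, "grip": 50}
    - {"tx": -78, "ty": -5, "tz": 0, "rx": 0, "ry": 0, "rz": 0, "grip": 50}
    - {"tx": -117, "ty": -8, "tz": 0, "rx": 0, "ry": 0, "rz": 0, "grip": 50}
    - {"tx": -156, "ty": -10, "tz": 0, "rx": 0, "ry": 0, "rz": 0, "grip": 50}
    - {"tx": -195, "ty": -13, "tz": 0, "rx": 0, "ry": 0, "rz": 0, "grip": 50}

```text
t: 31.7
eef_pos: [0.5326, -0.1266, 0.2435]
eef_rot: [[0.138, 0.99, -0.004], [0.99, -0.138, 0.002], [0.001, -0.004, -1.0]]
ft_force: [0.8, -0.4, 0.0]
gripper_width: 0.05
```

Call:
play_rows:
  targets:
    - {"tx": -39, "ty": -3, "tz": 0, "rx": 0, "ry": 0, "rz": 0, "grip": 50}
    - {"tx": -78, "ty": -5, "tz": 0, "rx": 0, "ry": 0, "rz": 0, "grip": 50}
    - {"tx": -117, "ty": -8, "tz": 0, "rx": 0, "ry": 0, "rz": 0, "grip": 50}
    - {"tx": -156, "ty": -10, "tz": 0, "rx": 0, "ry": 0, "rz": 0, "grip": 50}
    - {"tx": -195, "ty": -13, "tz": 0, "rx": 0, "ry": 0, "rz": 0, "grip": 50}

```text
t: 32.12
eef_pos: [0.4929, -0.3178, 0.2433]
eef_rot: [[0.139, 0.99, -0.003], [0.99, -0.139, 0.003], [0.003, -0.004, -1.0]]
ft_force: [0.5, 0.4, 0.4]
gripper_width: 0.0501
```

Call:
play_rows:
  targets:
    - {"tx": 0, "ty": 0, "tz": 0, "rx": 0, "ry": 0, "rz": 0, "grip": 50}
    - {"tx": 0, "ty": 0, "tz": 0, "rx": 0, "ry": 0, "rz": 0, "grip": 50}
    - {"tx": 0, "ty": 0, "tz": 0, "rx": 0, "ry": 0, "rz": 0, "grip": 50}
    - {"tx": 0, "ty": 0, "tz": 0, "rx": 0, "ry": 0, "rz": 0, "grip": 50}
    - {"tx": 0, "ty": 0, "tz": 0, "rx": 0, "ry": 0, "rz": 0, "grip": 50}

```text
t: 32.53
eef_pos: [0.4948, -0.3151, 0.2455]
eef_rot: [[0.137, 0.991, -0.001], [0.991, -0.137, 0.001], [0.001, -0.001, -1.0]]
ft_force: [0.6, -1.1, 0.2]
gripper_width: 0.05
```

Call:
play_rows:
  targets:
    - {"tx": 0, "ty": 0, "tz": 0, "rx": 0, "ry": 0, "rz": 0, "grip": 50}
    - {"tx": 0, "ty": 0, "tz": 0, "rx": 0, "ry": 0, "rz": 0, "grip": 50}
    - {"tx": 0, "ty": 0, "tz": 0, "rx": 0, "ry": 0, "rz": 0, "grip": 50}
    - {"tx": 0, "ty": 0, "tz": 0, "rx": 0, "ry": 0, "rz": 0, "grip": 50}

```text
t: 32.87
eef_pos: [0.4949, -0.3165, 0.2463]
eef_rot: [[0.138, 0.99, 0.0], [0.99, -0.138, -0.0], [-0.0, 0.0, -1.0]]
ft_force: [-0.0, -0.4, 0.1]
gripper_width: 0.05
```

```bash
python3 - <<'E'
from spares import *
s,p,d=snap('wrist','ws2');print(s['eef_pos'],s['eef_rot'].round(3).tolist(),s['ft_force'])
W=cloud(d,*cam('wrist',s));W[W[...,2]>.19]=np.nan
r=disc(W,.4936,-.3178,.15);print(r);print(toolmove(np.array(r[2])-s['eef_pos'],s))
E
```

```text
[ 0.49493731 -0.31649332  0.24631571] [[0.138, 0.99, 0.0], [0.99, -0.138, -0.0], [-0.0, 0.0, -1.0]] [-0.03476978 -0.42232777  0.13817919]
(1237, np.float64(0.1641), [0.4934, -0.3181, 0.1641], 493.4, -318.9, 15.6)
[-1.8 -1.3 82.2]
```

Fitting 2 is locked. Taking spare 2.

Call:
play_rows:
  targets:
    - {"tx": -1.6, "ty": -1.2, "tz": 30, "rx": 0, "ry": 0, "rz": 0, "grip": 50}
    - {"tx": -1.6, "ty": -1.2, "tz": 60, "rx": 0, "ry": 0, "rz": 0, "grip": 50}
    - {"tx": -1.6, "ty": -1.2, "tz": 90, "rx": 0, "ry": 0, "rz": 0, "grip": 50}
    - {"tx": -1.6, "ty": -1.2, "tz": 118, "rx": 0, "ry": 0, "rz": 0, "grip": 50}
    - {"tx": -1.6, "ty": -1.2, "tz": 118, "rx": 0, "ry": 0, "rz": 0, "grip": 50}

```text
t: 33.33
eef_pos: [0.4901, -0.3157, 0.1232]
eef_rot: [[0.139, 0.99, -0.007], [0.99, -0.139, 0.006], [0.005, -0.008, -1.0]]
ft_force: [-0.7, -0.2, 0.3]
gripper_width: 0.0502
```

Call:
play_rows:
  targets:
    - {"tx": 0, "ty": 0, "tz": 0, "rx": 0, "ry": 0, "rz": 0, "grip": 50}
    - {"tx": 0, "ty": 0, "tz": 0, "rx": 0, "ry": 0, "rz": 0, "grip": 50}
    - {"tx": 0, "ty": 0, "tz": 0, "rx": 0, "ry": 0, "rz": 0, "grip": 50}
    - {"tx": 0, "ty": 0, "tz": 0, "rx": 0, "ry": 0, "rz": 0, "grip": 50}
    - {"tx": 0, "ty": 0, "tz": 0, "rx": 0, "ry": 0, "rz": 0, "grip": 50}

```text
t: 33.75
eef_pos: [0.4942, -0.319, 0.1297]
eef_rot: [[0.139, 0.99, 0.002], [0.99, -0.139, -0.002], [-0.001, 0.002, -1.0]]
ft_force: [0.5, 0.8, -0.6]
gripper_width: 0.0502
```

Call:
play_rows:
  targets:
    - {"tx": 0, "ty": 0, "tz": 0, "rx": 0, "ry": 0, "rz": 0, "grip": 36}
    - {"tx": 0, "ty": 0, "tz": 0, "rx": 0, "ry": 0, "rz": 0, "grip": 26}
    - {"tx": 0, "ty": 0, "tz": 0, "rx": 0, "ry": 0, "rz": 0, "grip": 24}
    - {"tx": 0, "ty": 0, "tz": 0, "rx": 0, "ry": 0, "rz": 0, "grip": 24}
    - {"tx": 0, "ty": 0, "tz": 0, "rx": 0, "ry": 0, "rz": 0, "grip": 24}

```text
t: 34.17
eef_pos: [0.4934, -0.3184, 0.1283]
eef_rot: [[0.139, 0.99, 0.0], [0.99, -0.139, -0.0], [-0.0, 0.0, -1.0]]
ft_force: [0.2, -0.1, 2.0]
gripper_width: 0.0294
```

Call:
play_rows:
  targets:
    - {"tx": 0, "ty": 0, "tz": -25, "rx": 0, "ry": 0, "rz": 0, "grip": 24}
    - {"tx": 0, "ty": 0, "tz": -60, "rx": 0, "ry": 0, "rz": 0, "grip": 24}
    - {"tx": 0, "ty": 0, "tz": -100, "rx": 0, "ry": 0, "rz": 0, "grip": 24}
    - {"tx": 0, "ty": 0, "tz": -140, "rx": 0, "ry": 0, "rz": 0, "grip": 24}
    - {"tx": 0, "ty": 0, "tz": -180, "rx": 0, "ry": 0, "rz": 0, "grip": 24}

```text
t: 34.58
eef_pos: [0.4926, -0.3178, 0.3093]
eef_rot: [[0.139, 0.99, -0.001], [0.99, -0.139, 0.001], [0.001, -0.001, -1.0]]
ft_force: [0.5, 0.4, -2.2]
gripper_width: 0.0295
```

Call:
play_rows:
  targets:
    - {"tx": 35, "ty": 3, "tz": 0, "rx": 0, "ry": 0, "rz": 0, "grip": 24}
    - {"tx": 70, "ty": 6, "tz": 0, "rx": 0, "ry": 0, "rz": 0, "grip": 24}
    - {"tx": 105, "ty": 9, "tz": 0, "rx": 0, "ry": 0, "rz": 0, "grip": 24}
    - {"tx": 140, "ty": 12, "tz": 0, "rx": 0, "ry": 0, "rz": 0, "grip": 24}
    - {"tx": 175, "ty": 15, "tz": 0, "rx": 0, "ry": 0, "rz": 0, "grip": 24}

```text
t: 35.0
eef_pos: [0.532, -0.1454, 0.3078]
eef_rot: [[0.139, 0.99, -0.001], [0.99, -0.139, 0.0], [0.0, -0.001, -1.0]]
ft_force: [-0.2, -0.4, -2.0]
gripper_width: 0.0297
```

Call:
play_rows:
  targets:
    - {"tx": 35, "ty": 3, "tz": 0, "rx": 0, "ry": 0, "rz": 0, "grip": 24}
    - {"tx": 70, "ty": 6, "tz": 0, "rx": 0, "ry": 0, "rz": 0, "grip": 24}
    - {"tx": 105, "ty": 9, "tz": 0, "rx": 0, "ry": 0, "rz": 0, "grip": 24}
    - {"tx": 130, "ty": 11, "tz": 0, "rx": 0, "ry": 0, "rz": 0, "grip": 24}
    - {"tx": 142, "ty": 12, "tz": 0, "rx": 0, "ry": 0, "rz": 0, "grip": 24}

```text
t: 35.42
eef_pos: [0.5638, -0.0048, 0.3076]
eef_rot: [[0.136, 0.991, -0.001], [0.991, -0.136, 0.002], [0.001, -0.001, -1.0]]
ft_force: [-0.1, -0.5, -1.9]
gripper_width: 0.0298
```

Call:
play_rows:
  targets:
    - {"tx": 0, "ty": 0, "tz": 0, "rx": 0, "ry": 0, "rz": 0, "grip": 24}
    - {"tx": 0, "ty": 0, "tz": 0, "rx": 0, "ry": 0, "rz": 0, "grip": 24}
    - {"tx": 0, "ty": 0, "tz": 30, "rx": 0, "ry": 0, "rz": 0, "grip": 24}
    - {"tx": 0, "ty": 0, "tz": 60, "rx": 0, "ry": 0, "rz": 0, "grip": 24}
    - {"tx": 0, "ty": 0, "tz": 80, "rx": 0, "ry": 0, "rz": 0, "grip": 24}

```text
t: 35.83
eef_pos: [0.5627, -0.0098, 0.226]
eef_rot: [[0.14, 0.99, -0.002], [0.99, -0.14, -0.001], [-0.001, -0.002, -1.0]]
ft_force: [0.6, 0.2, -1.9]
gripper_width: 0.0295
```

Call:
play_rows:
  targets:
    - {"tx": 0, "ty": 0, "tz": 20, "rx": 0, "ry": 0, "rz": 0, "grip": 24}
    - {"tx": 0, "ty": 0, "tz": 30, "rx": 0, "ry": 0, "rz": 0, "grip": 24}
    - {"tx": 0, "ty": 0, "tz": 30, "rx": 0, "ry": 0, "rz": 0, "grip": 24}
    - {"tx": 0, "ty": 0, "tz": 30, "rx": 0, "ry": 0, "rz": 0, "grip": 24}
    - {"tx": 0, "ty": 0, "tz": 30, "rx": 0, "ry": 0, "rz": 0, "grip": 24}

```text
t: 36.25
eef_pos: [0.565, -0.0089, 0.1994]
eef_rot: [[0.139, 0.99, 0.002], [0.99, -0.139, -0.0], [-0.0, 0.002, -1.0]]
ft_force: [0.3, -1.1, -2.4]
gripper_width: 0.0297
```

Call:
play_rows:
  targets:
    - {"tx": 0, "ty": 0, "tz": 0, "rx": 0, "ry": 0, "rz": 0, "grip": 24}
    - {"tx": 0, "ty": 0, "tz": 0, "rx": 0, "ry": 0, "rz": 0, "grip": 24}
    - {"tx": 0, "ty": 0, "tz": 0, "rx": 0, "ry": 0, "rz": 0, "grip": 24}
    - {"tx": 0, "ty": 0, "tz": 0, "rx": 0, "ry": 0, "rz": 0, "grip": 24}

```text
t: 36.58
eef_pos: [0.5643, -0.0081, 0.1988]
eef_rot: [[0.138, 0.99, 0.001], [0.99, -0.138, -0.0], [0.0, 0.001, -1.0]]
ft_force: [-0.5, 0.0, -1.4]
gripper_width: 0.0296
```

On target, (.5643,-.0081) against (.5643,-.0082). Inserting.

Call:
play_rows:
  targets:
    - {"tx": 0, "ty": 0, "tz": 7, "rx": 0, "ry": 0, "rz": 0, "grip": 24}
    - {"tx": 0, "ty": 0, "tz": 14, "rx": 0, "ry": 0, "rz": 0, "grip": 24}
    - {"tx": 0, "ty": 0, "tz": 21, "rx": 0, "ry": 0, "rz": 0, "grip": 24}
    - {"tx": 0, "ty": 0, "tz": 28, "rx": 0, "ry": 0, "rz": 0, "grip": 24}
    - {"tx": 0, "ty": 0, "tz": 31, "rx": 0, "ry": 0, "rz": 0, "grip": 24}

```text
t: 37.0
eef_pos: [0.563, -0.0079, 0.1654]
eef_rot: [[0.139, 0.99, -0.002], [0.99, -0.139, 0.0], [0.0, -0.003, -1.0]]
ft_force: [-0.1, -0.1, -1.8]
gripper_width: 0.0294
```

Call:
play_rows:
  targets:
    - {"tx": 0, "ty": 0, "tz": 6, "rx": 0, "ry": 0, "rz": 0, "grip": 24}
    - {"tx": 0, "ty": 0, "tz": 12, "rx": 0, "ry": 0, "rz": 0, "grip": 24}
    - {"tx": 0, "ty": 0, "tz": 15, "rx": 0, "ry": 0, "rz": 0, "grip": 24}

```text
t: 37.25
eef_pos: [0.5636, -0.0081, 0.1511]
eef_rot: [[0.139, 0.99, -0.001], [0.99, -0.139, 0.0], [0.0, -0.001, -1.0]]
ft_force: [0.4, 0.8, -1.5]
gripper_width: 0.0297
```

Call:
play_rows:
  targets:
    - {"tx": 0, "ty": 0, "tz": 4, "rx": 0, "ry": 0, "rz": 0, "grip": 24}
    - {"tx": 0, "ty": 0, "tz": 8, "rx": 0, "ry": 0, "rz": 0, "grip": 24}
    - {"tx": 0, "ty": 0, "tz": 11, "rx": 0, "ry": 0, "rz": 0, "grip": 24}
    - {"tx": 0, "ty": 0, "tz": 14, "rx": 0, "ry": 0, "rz": 0, "grip": 24}
    - {"tx": 0, "ty": 0, "tz": 17, "rx": 0, "ry": 0, "rz": 0, "grip": 24}

```text
t: 37.67
eef_pos: [0.5641, -0.0081, 0.1354]
eef_rot: [[0.138, 0.99, 0.001], [0.99, -0.138, 0.0], [0.0, 0.001, -1.0]]
ft_force: [-1.3, -0.6, 2.7]
gripper_width: 0.0294
```

Call:
play_rows:
  targets:
    - {"tx": 0, "ty": 0, "tz": 2, "rx": 0, "ry": 0, "rz": 0, "grip": 24}
    - {"tx": 0, "ty": 0, "tz": 4, "rx": 0, "ry": 0, "rz": 0, "grip": 24}
    - {"tx": 0, "ty": 0, "tz": 4, "rx": 0, "ry": 0, "rz": 0, "grip": 24}

```text
t: 37.92
eef_pos: [0.5663, -0.0084, 0.1348]
eef_rot: [[0.138, 0.99, 0.005], [0.99, -0.138, -0.001], [-0.0, 0.005, -1.0]]
ft_force: [-5.6, 2.1, 27.4]
gripper_width: 0.0296
```

Call:
play_rows:
  targets:
    - {"tx": 0, "ty": 0, "tz": -4, "rx": 0, "ry": 0, "rz": 0, "grip": 34}
    - {"tx": 0, "ty": 0, "tz": -4, "rx": 0, "ry": 0, "rz": 0, "grip": 46}
    - {"tx": 0, "ty": 0, "tz": -4, "rx": 0, "ry": 0, "rz": 0, "grip": 50}
    - {"tx": 0, "ty": 0, "tz": -40, "rx": 0, "ry": 0, "rz": 0, "grip": 50}
    - {"tx": 0, "ty": 0, "tz": -80, "rx": 0, "ry": 0, "rz": 0, "grip": 50}

```text
t: 38.33
eef_pos: [0.5612, -0.0078, 0.2085]
eef_rot: [[0.139, 0.99, -0.008], [0.99, -0.139, 0.001], [0.0, -0.008, -1.0]]
ft_force: [1.7, 0.4, 0.1]
gripper_width: 0.0497
```

Call:
play_rows:
  targets:
    - {"tx": 0, "ty": 0, "tz": -35, "rx": 0, "ry": 0, "rz": 0, "grip": 50}
    - {"tx": 0, "ty": 0, "tz": -55, "rx": 0, "ry": 0, "rz": 0, "grip": 50}
    - {"tx": 0, "ty": 0, "tz": -55, "rx": 0, "ry": 0, "rz": 0, "grip": 50}
    - {"tx": 0, "ty": 0, "tz": -55, "rx": 0, "ry": 0, "rz": 0, "grip": 50}

```text
t: 38.67
eef_pos: [0.5647, -0.0082, 0.2666]
eef_rot: [[0.139, 0.99, 0.002], [0.99, -0.139, -0.0], [0.0, 0.002, -1.0]]
ft_force: [0.3, 0.2, -1.2]
gripper_width: 0.05
```

```bash
python3 chk.py .5643 -.008;python3 - <<'E'
from spares import *
s,p,d=snap('wrist','wall');W=cloud(d,*cam('wrist',s));W[W[...,2]>.185]=np.nan
for x,y in((.5745,.066),(.5848,.14)):
    print(disc(W,x,y,.14,.025));r=np.hypot(W[...,0]-x,W[...,1]-y);m=(r>.013)&(r<.02)&(W[...,2]>.05)&(W[...,2]<.075);print(np.percentile(W[m][:,2],[25,50,75]).round(4))
E
```

```text
38.6667 [ 0.56467115 -0.00822254  0.2666261 ] [ 0.2603654   0.21102796 -1.24720774] 0.04997952122096602
top (1143, np.float64(0.171), [0.5637, -0.0081, 0.1711], 563.7, -8.7, 15.6)
collar 372 [0.0597 0.0683 0.0693]
(1429, np.float64(0.1712), [0.574, 0.0657, 0.1711], 573.9, 65.5, 15.4)
[0.0591 0.0594 0.0599]
(1021, np.float64(0.1708), [0.5836, 0.1326, 0.171], 584.4, 138.2, 15.2)
[0.0603 0.0685 0.0694]
```

View pics/wall.png

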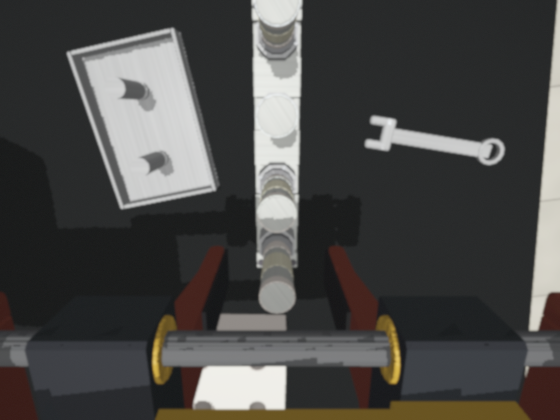

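All four tops read 171 mm with collars up. Tray at (143,118) still holds both plugs. Now over to the lever.

Call:
play_rows:
  targets:
    - {"tx": 15, "ty": -5, "tz": 0, "rx": 0, "ry": 0, "rz": -0.105, "grip": 40}
    - {"tx": 30, "ty": -10, "tz": 0, "rx": 0, "ry": 0, "rz": -0.21, "grip": 40}
    - {"tx": 45, "ty": -15, "tz": 0, "rx": 0, "ry": 0, "rz": -0.315, "grip": 40}
    - {"tx": 60, "ty": -20, "tz": 0, "rx": 0, "ry": 0, "rz": -0.42, "grip": 40}
    - {"tx": 74, "ty": -24.4, "tz": 0, "rx": 0, "ry": 0, "rz": -0.524, "grip": 40}

```text
t: 39.18
eef_pos: [0.5485, 0.0693, 0.2637]
eef_rot: [[-0.38, 0.925, -0.004], [0.925, 0.38, 0.0], [0.002, -0.004, -1.0]]
ft_force: [0.2, 0.4, -0.7]
gripper_width: 0.0401
```

Call:
play_rows:
  targets:
    - {"tx": 15, "ty": 3, "tz": 0, "rx": 0, "ry": 0, "rz": -0.105, "grip": 36}
    - {"tx": 30, "ty": 6, "tz": 0, "rx": 0, "ry": 0, "rz": -0.21, "grip": 36}
    - {"tx": 45, "ty": 9, "tz": 0, "rx": 0, "ry": 0, "rz": -0.315, "grip": 36}
    - {"tx": 60, "ty": 12, "tz": 0, "rx": 0, "ry": 0, "rz": -0.42, "grip": 36}
    - {"tx": 76, "ty": 16, "tz": 0, "rx": 0, "ry": 0, "rz": -0.524, "grip": 36}

```text
t: 39.6
eef_pos: [0.5348, 0.1454, 0.2637]
eef_rot: [[-0.792, 0.611, -0.004], [0.611, 0.792, -0.001], [0.003, -0.003, -1.0]]
ft_force: [-0.3, 0.4, 0.3]
gripper_width: 0.0361
```

Call:
play_rows:
  targets:
    - {"tx": 12, "ty": 10, "tz": 0, "rx": 0, "ry": 0, "rz": -0.105, "grip": 36}
    - {"tx": 24, "ty": 20, "tz": 0, "rx": 0, "ry": 0, "rz": -0.21, "grip": 36}
    - {"tx": 36, "ty": 30, "tz": 0, "rx": 0, "ry": 0, "rz": -0.315, "grip": 36}
    - {"tx": 48, "ty": 42, "tz": 0, "rx": 0, "ry": 0, "rz": -0.42, "grip": 36}
    - {"tx": 58, "ty": 52, "tz": 0, "rx": 0, "ry": 0, "rz": -0.522, "grip": 36}

```text
t: 40.02
eef_pos: [0.521, 0.2223, 0.2637]
eef_rot: [[-0.991, 0.134, -0.004], [0.134, 0.991, -0.001], [0.004, -0.001, -1.0]]
ft_force: [0.0, 0.2, -0.9]
gripper_width: 0.0362
```

Call:
play_rows:
  targets:
    - {"tx": 0, "ty": 0, "tz": 40, "rx": 0, "ry": 0, "rz": 0, "grip": 36}
    - {"tx": 0, "ty": 0, "tz": 80, "rx": 0, "ry": 0, "rz": 0, "grip": 36}
    - {"tx": 0, "ty": 0, "tz": 120, "rx": 0, "ry": 0, "rz": 0, "grip": 36}
    - {"tx": 0, "ty": 0, "tz": 140, "rx": 0, "ry": 0, "rz": 0, "grip": 36}
    - {"tx": 0, "ty": 0, "tz": 140, "rx": 0, "ry": 0, "rz": 0, "grip": 36}

```text
t: 40.43
eef_pos: [0.5169, 0.2201, 0.1193]
eef_rot: [[-0.99, 0.139, -0.013], [0.139, 0.99, -0.004], [0.012, -0.005, -1.0]]
ft_force: [-0.6, -0.9, -0.3]
gripper_width: 0.0359
```

Call:
play_rows:
  targets:
    - {"tx": 0, "ty": 0, "tz": 0, "rx": 0, "ry": 0, "rz": 0, "grip": 36}
    - {"tx": 0, "ty": 0, "tz": 0, "rx": 0, "ry": 0, "rz": 0, "grip": 36}
    - {"tx": 0, "ty": 0, "tz": 0, "rx": 0, "ry": 0, "rz": 0, "grip": 36}
    - {"tx": 0, "ty": 0, "tz": 0, "rx": 0, "ry": 0, "rz": 0, "grip": 36}
    - {"tx": 0, "ty": 0, "tz": 0, "rx": 0, "ry": 0, "rz": 0, "grip": 36}

```text
t: 40.85
eef_pos: [0.5236, 0.222, 0.1277]
eef_rot: [[-0.99, 0.139, 0.003], [0.139, 0.99, 0.001], [-0.003, 0.001, -1.0]]
ft_force: [0.1, 0.1, 0.8]
gripper_width: 0.0359
```

```bash
python3 - <<'E'
from h import *
s=ctrl.get_state();print(s['eef_pos'],s['eef_rot'].round(3).tolist(),s['joint_positions'].round(2))
print(toolmove(np.array([.5230,.2215,.070])-s['eef_pos'],s))
E
```

```text
[0.52356345 0.22195423 0.12767803] [[-0.99, 0.139, 0.003], [0.139, 0.99, 0.001], [-0.003, 0.001, -1.0]] [ 0.28  0.42  1.69  0.    1.04 -1.15]
[ 0.6 -0.6 57.7]
```

Call:
play_rows:
  targets:
    - {"tx": 0, "ty": 0, "tz": 20, "rx": 0, "ry": 0, "rz": 0, "grip": 36}
    - {"tx": 0, "ty": 0, "tz": 40, "rx": 0, "ry": 0, "rz": 0, "grip": 36}
    - {"tx": 0, "ty": 0, "tz": 57, "rx": 0, "ry": 0, "rz": 0, "grip": 36}
    - {"tx": 0, "ty": 0, "tz": 57, "rx": 0, "ry": 0, "rz": 0, "grip": 28}
    - {"tx": 0, "ty": 0, "tz": 57, "rx": 0, "ry": 0, "rz": 0, "grip": 22}

```text
t: 41.27
eef_pos: [0.5223, 0.2216, 0.0693]
eef_rot: [[-0.99, 0.139, -0.001], [0.139, 0.99, -0.0], [0.001, -0.0, -1.0]]
ft_force: [-0.3, 0.4, 0.5]
gripper_width: 0.0259
```

Call:
play_rows:
  targets:
    - {"tx": 0, "ty": 0, "tz": 0, "rx": 0, "ry": 0, "rz": 0, "grip": 22}
    - {"tx": 0, "ty": 0, "tz": 0, "rx": 0, "ry": 0, "rz": 0, "grip": 22}
    - {"tx": 0, "ty": 0, "tz": 0, "rx": 0, "ry": 0, "rz": 0, "grip": 22}

```text
t: 41.52
eef_pos: [0.5235, 0.222, 0.0705]
eef_rot: [[-0.99, 0.139, 0.002], [0.139, 0.99, 0.001], [-0.002, 0.001, -1.0]]
ft_force: [-0.3, 0.6, -0.1]
gripper_width: 0.0222
```

Call:
play_rows:
  targets:
    - {"tx": -0.3, "ty": 6.4, "tz": 0, "rx": 0, "ry": 0, "rz": 0.087, "grip": 22}
    - {"tx": -1.1, "ty": 12.7, "tz": 0, "rx": 0, "ry": 0, "rz": 0.175, "grip": 22}
    - {"tx": -2.5, "ty": 18.9, "tz": 0, "rx": 0, "ry": 0, "rz": 0.262, "grip": 22}
    - {"tx": -4.4, "ty": 25, "tz": 0, "rx": 0, "ry": 0, "rz": 0.349, "grip": 22}
    - {"tx": -6.8, "ty": 30.9, "tz": 0, "rx": 0, "ry": 0, "rz": 0.436, "grip": 22}

```text
t: 41.93
eef_pos: [0.5342, 0.2506, 0.0702]
eef_rot: [[-0.837, 0.547, 0.001], [0.547, 0.837, -0.002], [-0.002, -0.001, -1.0]]
ft_force: [-0.3, -5.3, 2.3]
gripper_width: 0.0218
```

Call:
play_rows:
  targets:
    - {"tx": -0.3, "ty": 6.4, "tz": 0, "rx": 0, "ry": 0, "rz": 0.087, "grip": 22}
    - {"tx": -1.1, "ty": 12.7, "tz": 0, "rx": 0, "ry": 0, "rz": 0.175, "grip": 22}
    - {"tx": -2.5, "ty": 18.9, "tz": 0, "rx": 0, "ry": 0, "rz": 0.262, "grip": 22}
    - {"tx": -4.4, "ty": 25, "tz": 0, "rx": 0, "ry": 0, "rz": 0.349, "grip": 22}
    - {"tx": -6.8, "ty": 30.9, "tz": 0, "rx": 0, "ry": 0, "rz": 0.436, "grip": 22}

```text
t: 42.35
eef_pos: [0.5556, 0.2726, 0.0699]
eef_rot: [[-0.527, 0.85, -0.001], [0.85, 0.527, -0.002], [-0.001, -0.002, -1.0]]
ft_force: [-1.1, -3.5, 1.7]
gripper_width: 0.022
```

Call:
play_rows:
  targets:
    - {"tx": -0.3, "ty": 6.4, "tz": 0, "rx": 0, "ry": 0, "rz": 0.087, "grip": 22}
    - {"tx": -1.1, "ty": 12.7, "tz": 0, "rx": 0, "ry": 0, "rz": 0.175, "grip": 22}
    - {"tx": -2.5, "ty": 18.9, "tz": 0, "rx": 0, "ry": 0, "rz": 0.262, "grip": 22}
    - {"tx": -4.4, "ty": 25, "tz": 0, "rx": 0, "ry": 0, "rz": 0.349, "grip": 22}
    - {"tx": -6.8, "ty": 30.9, "tz": 0, "rx": 0, "ry": 0, "rz": 0.436, "grip": 22}

```text
t: 42.77
eef_pos: [0.5847, 0.2834, 0.0697]
eef_rot: [[-0.119, 0.993, -0.003], [0.993, 0.119, -0.002], [-0.001, -0.003, -1.0]]
ft_force: [-3.4, -3.5, 2.6]
gripper_width: 0.0216
```

```bash
python3 - <<'E'
from h import *
s=ctrl.get_state();print(s['eef_pos'],s['ft_force'])
a=np.array([.595,.2118]);yaw=np.arctan2(s['eef_rot'][1,0],s['eef_rot'][0,0])
v=s['eef_pos'][:2]-a;print('yaw',np.degrees(yaw),'R',np.linalg.norm(v),'th',np.degrees(np.arctan2(v[1],v[0])))
E
```

```text
[0.58467843 0.28339864 0.06972469] [-3.39007774 -3.46606911  2.61929893]
yaw 96.8289979340402 R 0.07233878331445412 th 98.20317726339023
```

Call:
play_rows:
  targets:
    - {"tx": -0.3, "ty": 6.4, "tz": 0, "rx": 0, "ry": 0, "rz": 0.087, "grip": 22}
    - {"tx": -1.1, "ty": 12.7, "tz": 0, "rx": 0, "ry": 0, "rz": 0.175, "grip": 22}
    - {"tx": -2.5, "ty": 18.9, "tz": 0, "rx": 0, "ry": 0, "rz": 0.26, "grip": 22}
    - {"tx": -3.4, "ty": 22, "tz": 0, "rx": 0, "ry": 0, "rz": 0.27, "grip": 22}
    - {"tx": -3.4, "ty": 23.5, "tz": 0, "rx": 0, "ry": 0, "rz": 0.27, "grip": 22}

```text
t: 43.18
eef_pos: [0.6069, 0.2834, 0.0694]
eef_rot: [[0.145, 0.989, -0.006], [0.989, -0.145, -0.0], [-0.001, -0.006, -1.0]]
ft_force: [-11.0, -0.7, 9.0]
gripper_width: 0.0223
```

```bash
python3 - <<'E'
from h import *
s=ctrl.get_state();print(s['eef_pos'],s['ft_force'])
a=np.array([.595,.2118]);yaw=np.arctan2(s['eef_rot'][1,0],s['eef_rot'][0,0])
v=s['eef_pos'][:2]-a;print('yaw',np.degrees(yaw),'R',np.linalg.norm(v),'th',np.degrees(np.arctan2(v[1],v[0])))
E
```

```text
[0.60687205 0.2834019  0.06942029] [-11.00012411  -0.68589351   8.95595613]
yaw 81.63951873030729 R 0.07257945740229022 th 80.5856475769422
```

Call:
play_rows:
  targets:
    - {"tx": 0, "ty": -1.5, "tz": -3, "rx": 0, "ry": 0, "rz": 0, "grip": 26}
    - {"tx": 0, "ty": -1.5, "tz": -40, "rx": 0, "ry": 0, "rz": 0, "grip": 36}
    - {"tx": 0, "ty": -1.5, "tz": -80, "rx": 0, "ry": 0, "rz": 0, "grip": 40}
    - {"tx": 0, "ty": -1.5, "tz": -120, "rx": 0, "ry": 0, "rz": 0, "grip": 40}
    - {"tx": 0, "ty": -1.5, "tz": -160, "rx": 0, "ry": 0, "rz": 0, "grip": 40}

```text
t: 43.6
eef_pos: [0.6084, 0.284, 0.2316]
eef_rot: [[0.144, 0.99, 0.002], [0.99, -0.144, 0.001], [0.001, 0.001, -1.0]]
ft_force: [0.3, -0.1, -0.9]
gripper_width: 0.0399
```

Call:
play_rows:
  targets:
    - {"tx": -30, "ty": -15, "tz": -25, "rx": 0, "ry": 0, "rz": 0, "grip": 40}
    - {"tx": -60, "ty": -30, "tz": -50, "rx": 0, "ry": 0, "rz": 0, "grip": 40}
    - {"tx": -90, "ty": -45, "tz": -70, "rx": 0, "ry": 0, "rz": 0, "grip": 40}
    - {"tx": -120, "ty": -60, "tz": -90, "rx": 0, "ry": 0, "rz": 0, "grip": 40}
    - {"tx": -150, "ty": -75, "tz": -100, "rx": 0, "ry": 0, "rz": 0, "grip": 40}

```text
t: 44.02
eef_pos: [0.5125, 0.1457, 0.3327]
eef_rot: [[0.144, 0.99, 0.006], [0.99, -0.144, 0.001], [0.002, 0.006, -1.0]]
ft_force: [1.2, -0.4, 0.3]
gripper_width: 0.0398
```

Call:
play_rows:
  targets:
    - {"tx": -20, "ty": -15, "tz": 0, "rx": 0, "ry": 0, "rz": 0, "grip": 40}
    - {"tx": -20, "ty": -15, "tz": 0, "rx": 0, "ry": 0, "rz": 0, "grip": 40}
    - {"tx": -20, "ty": -15, "tz": 0, "rx": 0, "ry": 0, "rz": 0, "grip": 40}
    - {"tx": -20, "ty": -15, "tz": 0, "rx": 0, "ry": 0, "rz": 0, "grip": 40}

```text
t: 44.35
eef_pos: [0.495, 0.1292, 0.3297]
eef_rot: [[0.146, 0.989, 0.002], [0.989, -0.146, 0.001], [0.001, 0.002, -1.0]]
ft_force: [-0.4, -0.2, 0.5]
gripper_width: 0.0397
```

```bash
cat > fin.py <<'E'
from spares import *
s,p,d=snap('wrist','wfin');print(s['t'],s['eef_pos'],s['ft_force'])
W=cloud(d,*cam('wrist',s));W[W[...,2]>.19]=np.nan
for x,y in((.554,-.082),(.5643,-.008),(.5745,.066),(.5848,.14)):
    print(disc(W,x,y,.14,.025));r=np.hypot(W[...,0]-x,W[...,1]-y);m=(r>.013)&(r<.02)&(W[...,2]>.05)&(W[...,2]<.075)
    if m.sum():print('  collar',np.percentile(W[m][:,2],[25,50,75,95]).round(4))
a=np.array([.595,.2118])
def lev(W,n):
    r=np.hypot(W[...,0]-a[0],W[...,1]-a[1]);m=(W[...,2]>.074)&(W[...,2]<.1)&(r>.05)&(r<.105)&(W[...,1]>.18);q=W[m]
    if len(q)>20:
        v=q.mean(0)[:2]-a;print(n,len(q),q.mean(0).round(4),cv2.minAreaRect((q[:,:2]*1000).astype(np.float32)),'valve',np.radians(172.1)-np.arctan2(v[1],v[0]))
lev(W,'wrist')
s,p,d=snap('top','tfin');lev(cloud(d,*cam('top')),'top')
E
python3 fin.py
```

```text
44.35 [0.49499621 0.12921909 0.32972607] [-0.40847973 -0.15606622  0.45506372]
None
(31, np.float64(0.154), [0.5706, 0.0034, 0.1539], 571.5, 0.8, 7.8)
  collar [0.0599 0.0658 0.0696 0.0706]
(704, np.float64(0.1708), [0.5736, 0.0666, 0.1711], 573.9, 65.6, 15.8)
  collar [0.0603 0.0683 0.0696 0.0707]
(826, np.float64(0.1711), [0.5841, 0.1395, 0.1712], 584.5, 139.0, 15.5)
  collar [0.0604 0.0686 0.0696 0.0705]
wrist 806 [0.6032 0.2835 0.0834] ((604.2220458984375, 282.8605041503906), (44.66060256958008, 18.291683197021484), 81.88467407226562) valve 1.5467268328259551
```

View pics/wfin.png

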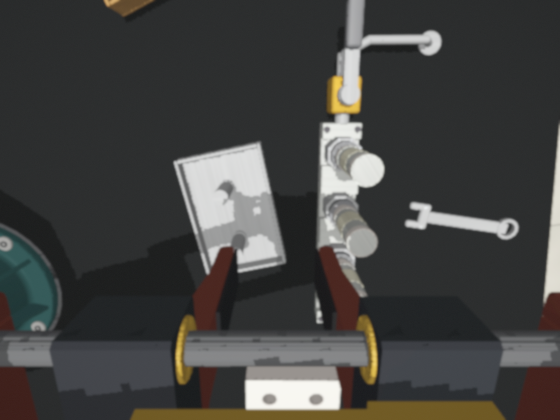

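The lever (355,25) points along the rail, i.e. open. The carts at (365,168), (355,240) and (352,280) stand upright, and both plugs are in the tray at (225,190) and (238,240). I'll check the remaining spare and fittings 0 and 1 from the fixed cameras, then hand in.

```bash
python3 - <<'E'
from spares import *
s,p,d=snap('side','sfin');W=cloud(d,*cam('side'));W[W[...,2]>.19]=np.nan
for n,x,y in(('s4',.4196,-.306),('p0',.554,-.082),('p1',.5643,-.008),('p2',.5745,.066),('p3',.5848,.14)):print(n,disc(W,x,y,.155,.025))
ctrl.sign_off()
E
```

```text
s4 (228, np.float64(0.1625), [0.4187, -0.3097, 0.1625], 418.2, -308.8, 16.0)
p0 (131, np.float64(0.1689), [0.5521, -0.0865, 0.1692], 552.2, -84.6, 16.3)
p1 (112, np.float64(0.1688), [0.5619, -0.0122, 0.1691], 561.6, -11.2, 16.1)
p2 (101, np.float64(0.1686), [0.5724, 0.0615, 0.1691], 572.9, 63.7, 16.6)
p3 (86, np.float64(0.1685), [0.5823, 0.135, 0.169], 583.1, 135.3, 16.5)
the job is handed in; nothing more can be done
```

The job is done and handed in at about 44 s of the 210 s allowed; the hand-in reports no verdict.

I swung the lever shut and put the plugs from fittings 1 and 2 upright in the tray. I then pushed three spares home into fittings 3, 2 and 1, and swung the lever back to its open stop. The cartridge already in fitting 0 was left alone.

**Last checks**
- **Cartridges:** all four tops are at one height: 169 mm from the side camera, 171 mm for fittings 1–3 from the wrist camera, against 170 mm nominal. Each push ended on a hard floor at about 27–31 N.
- **Collars:** after each insertion the collar on fittings 1–3 read about 68–69.5 mm, which is up. One later look at fitting 2 gave about 59 mm; I put that down to the body flange under the cartridge, because the final look gave 68 mm again. Fitting 0's collar was not measured.
- **Valve:** it read about 0.006 rad when shut. After reopening, the lever bar lay along the rail at 81.9° (open is about 82.1°), while the estimate from the bar's centre was 1.547 rad; both are above the 1.45 rad limit.
- **Plugs and surplus spare:** both plugs stood upright in the tray in the last picture. The fourth spare stands in the rack, top at 162.5 mm.

**Disagreements:** the side camera placed things 2–5 mm off in y compared with the wrist camera. The same shift showed on the untouched cartridge in fitting 0, so I took it as camera bias. The top camera's view of the lever was blocked at the end, so the final valve reading comes from the wrist camera only.

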